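# Restock and evacuate a dry-storage case

## Task

Restock the dry-storage case: slide its cover open, move the tall spent vial from inside it to stand upright in the empty round glass dish, and set every flat round specimen tin that is on the bench lid up on the floor of the case. When all are in, slide the cover home along its rails until its springy tab clicks down behind the ledge, then work the pump with three full strokes: plunger down to its stop and all the way up again each time. Leave the other things on the bench as they are.

Things in the scene. Friction and masses are not known exactly. Their poses are not given: they have to be found in the camera images.
- case_in (a point): centre of the inside floor of the dry-storage case, a fixed grey box on a base plate (172 x 274 mm), 8 mm above the bench. Axes of the case: y along the rails towards the pump, z up. Inside: 158 mm in x, 88 mm in y; walls rise 39 mm above this floor. Rails along both long sides (y = -158 to +48 mm) have lips 51 mm above this floor, 149 mm clear between them
- ledge (a point): middle of the ledge's ridge, a 34 mm wide steel rib along the case's x outside the box's pump-side end wall (gentle ramp on the box side, steep behind), 59.5 mm in y from point case_in and 44.7 mm above the inside floor; fixed to the case, axes as the case's. The pump barrel (44 mm in diameter) is centred 31.5 mm beyond it in y
- cover (a joint): how far the clear sliding cover (157 x 96 x 5 mm, underside 40 mm above the inside floor) is open, m: 0 = home, 0.110 = fully open. It opens towards the case's -y, stays where left (1.5 N friction), starts partly open. From 0.088 the plate clears the box, from 0.107 its tab. Over the last 11 mm of closing the tab rides over the ledge: 5 to 10 N of push to +y
- cover_grip (a point): middle of the top of the cover's upright black grip rib, 46 mm along the case's x, 12 mm thick along its y, 22 mm high above the cover's upper face; 67 mm above the inside floor; moves with the cover, axes as the case's
- tab (a joint): bend of the cover's springy tab, rad: 0 = relaxed; up to about 0.13 while its nose rides on the ledge; back to 0 when it has clicked down behind the ledge (or is clear of it). The tab is 30 mm wide in x and stands out 19 mm from the middle of the cover's +y edge, its nose just above the level of the cover's underside
- plunger (a joint): how far the hand pump's spring plunger is pressed, m: 0 = up, 0.018 = down at its stop; it springs back; 3 N to start, 8.5 N at the stop
- plunger_top (a point): centre of the flat top of the round pump plunger head (34 mm in diameter, the flat 22 mm), on the case's base plate beyond the tab end; moves with the plunger, 82 mm above the bench when up
- spent_vial: tall clear glass vial with a white cap, 19 mm in diameter, 37 mm high, standing inside the case at the start; origin at the centre of its underside, z up
- dish: empty round glass dish, 60 mm in outer diameter, 12 mm high, inside floor 3 mm above its origin and about 48 mm wide, loose on the bench; origin at the centre of its underside
- tin_a: flat round aluminium specimen tin with a screw lid, 28 mm in diameter, 14 mm high, about 30 g; lies flat on the bench, lid up, at the start; origin at the centre of its underside, z up. May be absent.
- tin_b: flat round aluminium specimen tin with a screw lid, 28 mm in diameter, 14 mm high, about 30 g; lies flat on the bench, lid up, at the start; origin at the centre of its underside, z up. May be absent.
- tin_c: flat round aluminium specimen tin with a screw lid, 28 mm in diameter, 14 mm high, about 30 g; lies flat on the bench, lid up, at the start; origin at the centre of its underside, z up. May be absent.
- tin_d: flat round aluminium specimen tin with a screw lid, 28 mm in diameter, 14 mm high, about 30 g; lies flat on the bench, lid up, at the start; origin at the centre of its underside, z up. May be absent.
- green_vial: bystander: glass vial with green contents, 17 mm in diameter, 34 mm high, standing beside the case; origin at the centre of its underside; to be left where it is
- white_bottle: bystander: white plastic bottle, 30 mm in diameter, 52 mm high, standing among the tins; origin at the centre of its underside; to be left where it is

How it is judged:
By the outcome, as a careful person would: the job done as asked, in the order asked, and still so for the second after the job is handed in, with the robot touching nothing.
Of tin_a, tin_b, tin_c, tin_d only 3 to 4 are there at a start; the rules pass over those that are not, and their reading is None.
At some moment in a run one of tin_a, tin_b, tin_c, tin_d may be knocked a few centimetres aside while the robot is not near it.
It also fails if it takes over 208 s, if anything falls off the work surface, if the arm or the gripper's body presses on something with over 40 N, if the wrist force passes 120 N, or if a joint passes its speed limit or range.

## Robot

A 6-joint arm with a two-finger parallel gripper is mounted at the origin on a cart in front of the work surface, level with it; the furniture and walls round the work are solid. World frame = base frame: x ahead of the robot, y to its left, z up, the work surface at z = 0. Lengths are in mm, angles in degrees, forces in N, time in s.
With the tool pointing down it reaches from about 275 to 825 mm from the base axis. Payload 4.9 kg.
Tool frame: the origin (TCP) lies on the centre line of the jaws, within the pads' length; the fingertips stand 17 mm ahead of it and the grasp point (between the pads) lies 2 mm behind it; z points along the fingers, y is the direction in which the jaws open and shut (so a half turn about z gives the same grasp; the last joint's range is limited). The gripper opens to 85 mm and grips with 20 to 120 N. Pads are 22 mm wide; open, the fingers measure 114 mm over their backs; the gripper's body (76 mm by 85 mm) begins 54 mm behind the grasp point. The pads swing forward as they close: fully open they stand 13 mm farther back than shut.
Start: joints at [65.306, 18.69, -11.035, 60.275, 0, 82.311], TCP at [160.848, 525.972, 222.181] pointing down, gripper open.
Joint ranges: [-152.03, 152.03], [-55.5, 102.48], [-74.3, 77.21], [-110.64, 120.58], [-84.22, 78.4], [-180, 180]. Speed limits (degrees/s): [147.25, 147.25, 180, 180, 180, 180].

## Interface

Orientations are given as a 3x3 rotation matrix whose columns are the frame's x, y, z axes.
In Python, from workcell import manip gives the robot as it stands.
- The arm moves only by the shell command python3 -m creep 'ROWS' [OPENING] [FORCE]. ROWS is text: rows parted by semicolons, each of 4 numbers parted by spaces: the shift along the tool's x, y, z in m, then the turn about the tool's z in degrees. A call has 1 to 10 rows; each row shifts and turns the commanded pose from where the row before left it, along the tool's axes as they then stand; what a row does not reach is not made up. A row lasts 1/12 s, in which the tool goes at most 41.7 mm and 7.16 degrees, less where a joint would pass 70% of its speed; a pose out of reach is approached as far as the arm can. A call is refused whole if a number of a shift passes 0.0417 or a number of a turn 7.16, either way. A call with a gripper value outside its range is refused whole. OPENING is the opening, from -1 (shut) to 1 (fully open), set as the call begins (- or left out, the last holds). The fingers move at their own pace and stop on an object; FORCE is the grip in N (left out, the last holds). Time passes only in rows, so rows that do not move let the fingers close. It gives the time, the measured TCP pose, the force and the opening at its end, in the units of the state.
- manip.state(): the state, without advancing time (a new reading comes with each control period).
- manip.snapshot(name): name is "side" or "top"; returns the picture (384x512x3 uint8, blue, green, red); there is no depth.
- manip.get_calibration(name): a dict with "mtx" (3x3 intrinsics, pixels), "rvec" (rotation vector, rad) and "tvec" (3), from world to camera coordinates, as OpenCV has them. Camera axes: x right, y down, z forward; pixel columns grow to the right and rows downward; lengths in mm; the calibration is good to about 2 mm. A picture is of the moment at which its call begins. get_calibration takes no time and is no camera call.
- manip.finish_job(): hands the job in, once; it reports no verdict.
The state is a dict: "time": time; "joints": joint angles; "joint_velocities": joint speeds; "effort": joint torques, N m; "ee_pos": TCP position; "orientation": TCP orientation; "ft_force": force on the tool from outside, world axes, zero at the start; "ft_torque": the same for the moment, N m; "gripper_width": finger opening in mm.
Only numpy, scipy, OpenCV 4.12 (cv2) and the standard library are available. Lean on these libraries where they do the work, as an engineer would, in place of code of your own. Each camera call takes 0.05 s, during which the arm holds its last target.

## Working session

There is one attempt and no reset: what is moved stays moved. The work goes in short steps, Python scripts to look and compute and a shell command to move; the robot and the scene stay as the last step left them, time stands still between calls to the robot, and variables do not carry over. Pictures are saved under pics/ and viewed, and the job is handed in when it is done.

```bash
ls; mkdir -p pics
python3 - <<'E'
from workcell import manip
import cv2
s=manip.state();print(s)
for n in("side","top"):
    cv2.imwrite(f"pics/{n}0.png",manip.snapshot(n)); c=manip.get_calibration(n);print(n,c)
E
```

```text
pics
{'time': 0.0, 'joints': array([ 6.53043700e+01,  1.87317136e+01, -1.10930022e+01,  6.02737440e+01,
        1.04122481e-03,  8.23097807e+01]), 'joint_velocities': array([-0.02473678,  0.01371083, -0.02664568,  0.01576376,  0.04612047,
        0.05185531]), 'effort': array([-7.55416513e-04, -4.43401551e+01,  2.62442458e+01,  1.53771898e-02,
       -3.20092058e-04,  1.86555462e-05]), 'ee_pos': array([160.59539835, 525.40497678, 221.3996626 ]), 'orientation': array([[-9.56277046e-01,  2.92461402e-01, -7.34474144e-04],
       [ 2.92462220e-01,  9.56275816e-01, -1.55368554e-03],
       [ 2.47966809e-04, -1.70055976e-03, -9.99998523e-01]]), 'ft_force': array([ 0.22283726,  0.24299702, -0.38999551]), 'ft_torque': array([-0.04642987,  0.0111154 , -0.03421216]), 'gripper_width': 85.47957450673684}
side {'mtx': array([[496.32772869,   0.        , 258.68690338],
       [  0.        , 496.32772869, 189.45667489],
       [  0.        ,   0.        ,   1.        ]]), 'rvec': array([ 0.45075727, -2.66295557,  1.34554792]), 'tvec': array([502.99949652, 147.63118957, 985.66712712])}
top {'mtx': array([[452.705724  ,   0.        , 255.78215684],
       [  0.        , 452.705724  , 195.26031215],
       [  0.        ,   0.        ,   1.        ]]), 'rvec': array([ 2.18709915, -2.20600804,  0.11612339]), 'tvec': array([   4.90889716,  525.47726615, 1163.35313963])}
```

View pics/side0.png

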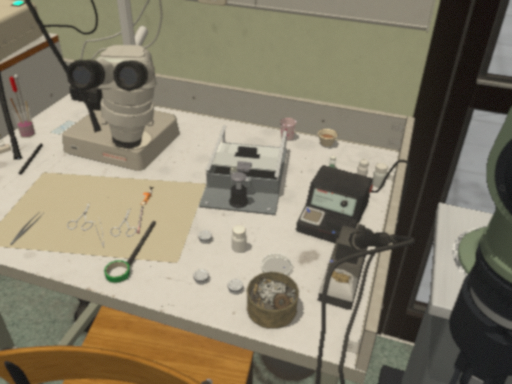

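View pics/top0.png

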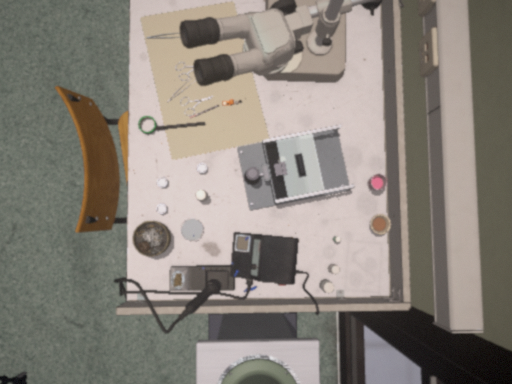

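```bash
cat > h.py <<'E'
import numpy as np,cv2
from workcell import manip
C={n:manip.get_calibration(n) for n in("side","top")}
def proj(n,p):
    c=C[n];return cv2.projectPoints(np.array(p,float).reshape(-1,1,3),c['rvec'],c['tvec'],c['mtx'],None)[0].reshape(-1,2)
def ray(n,uv):
    c=C[n];R=cv2.Rodrigues(c['rvec'])[0];o=-R.T@c['tvec']
    d=R.T@np.linalg.inv(c['mtx'])@np.array([uv[0],uv[1],1.]);return o,d
def onz(n,uv,z):
    o,d=ray(n,uv);return o+d*(z-o[2])/d[2]
def tri(a,b):
    (o1,d1),(o2,d2)=ray("side",a),ray("top",b)
    A=np.stack([d1,-d2],1);t=np.linalg.lstsq(A,o2-o1,rcond=None)[0]
    p,q=o1+d1*t[0],o2+d2*t[1];return (p+q)/2,np.linalg.norm(p-q)
def crop(n,name,x0,y0,x1,y1,k):
    im=manip.snapshot(n);cv2.imwrite("pics/"+name,cv2.resize(im[y0:y1,x0:x1],None,fx=k,fy=k,interpolation=cv2.INTER_CUBIC));cv2.imwrite("pics/raw_"+name,im);return im
E
python3 - <<'E'
from h import *
for n in C: print(n,proj(n,[[0,0,0],[160,526,222],[500,0,0],[160,526,0]]).round(), ray(n,(0,0))[0])
for n,(x0,y0,x1,y1,k) in dict(top=(125,115,305,290,4.3/1.0),side=(170,110,370,300,3)).items():
    im=cv2.imread(f"pics/{n}0.png")
    cv2.imwrite(f"pics/{n}0c.png",cv2.resize(im[y0:y1,x0:x1],None,fx=min(k,3.4),fy=min(k,3.4),interpolation=cv2.INTER_CUBIC))
E
```

```text
side [[512. 264.]
 [451. 423.]
 [272. 209.]
 [406. 516.]] [268.86865953 831.87611357 694.2873488 ]
top [[258. 400.]
 [  7. 366.]
 [256. 205.]
 [ 52. 340.]] [ 435.61019696   35.63928738 1199.3809151 ]
```

View pics/top0c.png

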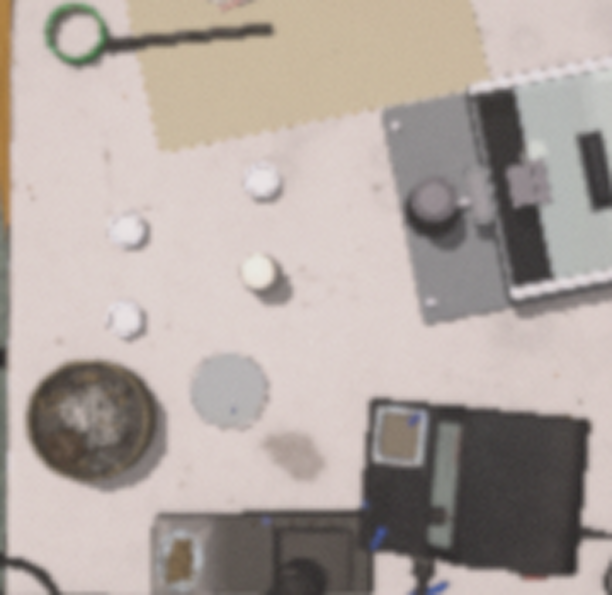

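View pics/side0c.png

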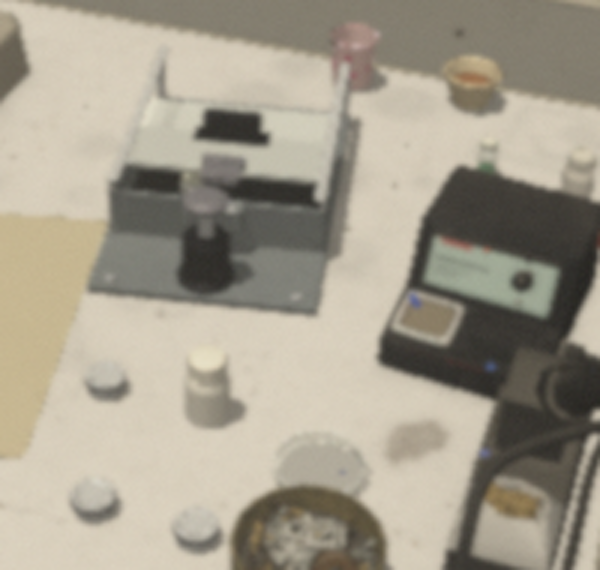

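Run:
```python
import cv2
for n,(x0,y0,x1,y1,k) in dict(top=(230,120,360,220,6),side=(195,120,300,220,6)).items():
    im=cv2.imread(f"pics/{n}0.png")
    cv2.imwrite(f"pics/{n}0d.png",cv2.resize(im[y0:y1,x0:x1],None,fx=k,fy=k,interpolation=cv2.INTER_CUBIC))
```

```text
(no output)
```

View pics/top0d.png

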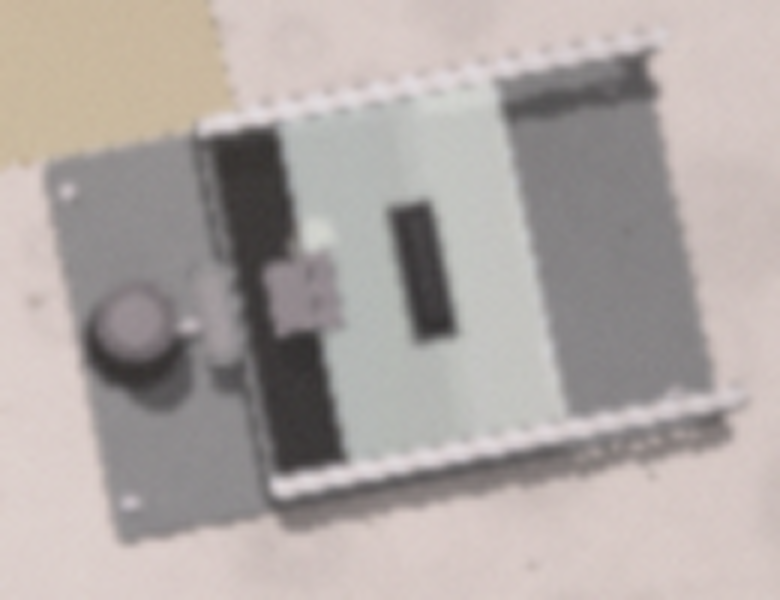

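View pics/side0d.png

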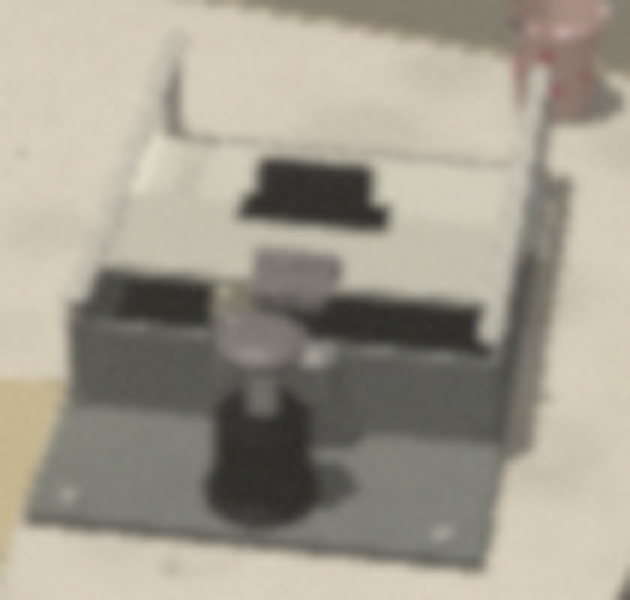

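Run:
```python
from h import *
T=lambda p:(230+(p[0]+.5)/6-.5,120+(p[1]+.5)/6-.5)
S=lambda p:(195+(p[0]+.5)/6-.5,120+(p[1]+.5)/6-.5)
for nm,p,z in [("lipU pump",(200,127),59),("lipU far",(655,42),59),("lipL pump",(276,490),59),("lipL far",(740,400),59),("plate U",(48,163),3),("plate L",(120,541),3),("plunger",(135,322),82),("grip",(423,272),75),("vialcap",(318,235),45)]:
    print(nm,onz("top",T(p),z).round(1))
print("side:plunger",onz("side",S((262,335)),82).round(1),"grip",onz("side",S((315,172)),73).round(1), 'cap',onz("side",S((230,300)),43))
print(tri(S((262,335)),T((135,322))),tri(S((315,172)),T((423,272))))
im=cv2.imread("pics/top0.png")
hsv=cv2.cvtColor(im,cv2.COLOR_BGR2HSV)
for n,x,y in[("dish",192,230),("A",202,169),("B",163,183),("C",163,209),("bottle",201,195),("green",337,239)]:
    print(n,onz("top",(x,y),14).round(1))
```

```text
lipU pump [661.9 -18.   59. ]
lipU far [ 698.  -213.6   59. ]
lipL pump [507.  -48.4  59. ]
lipL far [ 543.7 -246.2   59. ]
plate U [657.1  47.2   3. ]
plate L [488.5  16.6   3. ]
plunger [575.7  10.9  82. ]
grip [ 596.9 -110.    75. ]
vialcap [617.5 -68.9  45. ]
side:plunger [574.7  12.9  82. ] grip [ 598.7 -111.1   73. ] cap [613.98234045 -57.02161969  43.        ]
(array([575.69270718,  10.80849499,  80.39495397]), np.float64(0.42615766138394556)) (array([ 597.66674774, -110.05648967,   73.7603589 ]), np.float64(1.1757648983605236))
dish [436.6 167.1  14. ]
A [596.3 141.   14. ]
B [560.  242.8  14. ]
C [491.9 242.4  14. ]
bottle [527.7 143.7  14. ]
green [ 409.4 -211.7   14. ]
```

```bash
cat >> h.py <<'E'
A=np.deg2rad(10.4);CX=np.array([np.cos(A),np.sin(A)]);CY=np.array([-np.sin(A),np.cos(A)]);CO=np.array([592.2,-78.0])
def c2w(x,y): return CO+CX*x+CY*y
def w2c(p): d=np.asarray(p)[:2]-CO;return np.array([d@CX,d@CY])
def go(x,y,z,ang=190.4):
    s=manip.state();R=s['orientation'];d=R.T@(np.array([x,y,z])-s['ee_pos'])
    a=np.rad2deg(np.arctan2(R[1,0],R[0,0]));t=-((ang-a+180)%360-180)
    print("t",round(s['time'],2),"tool delta now mm",d.round(1),"turn",round(t,2),"case pos",w2c(s['ee_pos']).round(1),"z",s['ee_pos'][2].round(1),'F',s['ft_force'].round(1),'w',round(s['gripper_width'],1),'|after turn:',)
    an=np.deg2rad(ang);X=np.array([np.cos(an),np.sin(an),0]);Y=np.array([np.sin(an),-np.cos(an),0]);dd=np.array([x,y,z])-s['ee_pos'];print("  aft",(dd@X).round(1),(dd@Y).round(1),(-dd[2]).round(1))
E
python3 -m creep '0 0 0 -6.8;0 0 0 -6.8;0 0 0 -6.8;0 0 0 -6.8'
python3 -c "
from h import *
go(597.7,-110,130)"
```

```text
time: 0.43
ee_pos: [160.7, 525.6, 221.7]
orientation: [[-0.983, -0.183, -0.0], [-0.183, 0.983, -0.001], [0.001, -0.001, -1.0]]
ft_force: [-0.7, -0.4, -0.3]
gripper_width: 85.5
t 0.43 tool delta now mm [-313.6 -704.7   92.1] turn 0.13 case pos [-315.5  671.6] z 221.7 F [-0.7 -0.4 -0.3] w 85.5 |after turn:
  aft -315.1 -704.0 91.7
```

```bash
python3 -m creep '-0.016 -0.035 0.002 0;-0.016 -0.035 0.002 0;-0.016 -0.035 0.002 0;-0.016 -0.035 0.002 0;-0.016 -0.035 0.002 0;-0.016 -0.035 0.002 0;-0.016 -0.035 0.002 0;-0.016 -0.035 0.002 0;-0.016 -0.035 0.002 0;-0.016 -0.035 0.002 0'
python3 -m creep '-0.016 -0.035 0.002 0;-0.016 -0.035 0.002 0;-0.016 -0.035 0.002 0;-0.016 -0.035 0.002 0;-0.016 -0.035 0.002 0;-0.016 -0.035 0.002 0;-0.016 -0.035 0.002 0;-0.016 -0.035 0.002 0;-0.016 -0.035 0.002 0;0 0 0 0'
python3 -c "
from h import *
go(597.7,-110,130)"
```

```text
time: 1.27
ee_pos: [380.7, 208.1, 202.0]
orientation: [[-0.984, -0.177, -0.0], [-0.177, 0.984, 0.0], [0.0, 0.0, -1.0]]
ft_force: [0.1, 1.1, -0.2]
gripper_width: 85.4
time: 2.1
ee_pos: [581.1, -80.6, 183.0]
orientation: [[-0.985, -0.171, 0.002], [-0.171, 0.985, -0.003], [-0.001, -0.003, -1.0]]
ft_force: [0.3, 0.2, 0.1]
gripper_width: 85.4
t 2.1 tool delta now mm [-11.3 -31.7  53.2] turn -0.54 case pos [-11.4  -0.5] z 183.0 F [0.3 0.2 0.1] w 85.4 |after turn:
  aft -11.0 -31.9 53.0
```

```bash
python3 -m creep '-0.011 -0.032 0.02 -0.5;0 0 0.033 0;0 0 0 0;0 0 0 0' -0.2
python3 -c "
from h import *
go(597.7,-110,74)
crop('top','t1.png',230,120,360,220,6);crop('side','s1.png',195,100,300,200,6)"
```

```text
time: 2.43
ee_pos: [591.9, -103.5, 129.2]
orientation: [[-0.983, -0.185, -0.006], [-0.185, 0.983, 0.002], [0.005, 0.003, -1.0]]
ft_force: [0.1, -0.8, 0.5]
gripper_width: 38.7
t 2.43 tool delta now mm [-4.8 -7.6 55.2] turn 0.27 case pos [ -4.9 -25.1] z 129.2 F [ 0.1 -0.8  0.5] w 38.7 |after turn:
  aft -4.6 -7.4 55.2
```

View pics/s1.png

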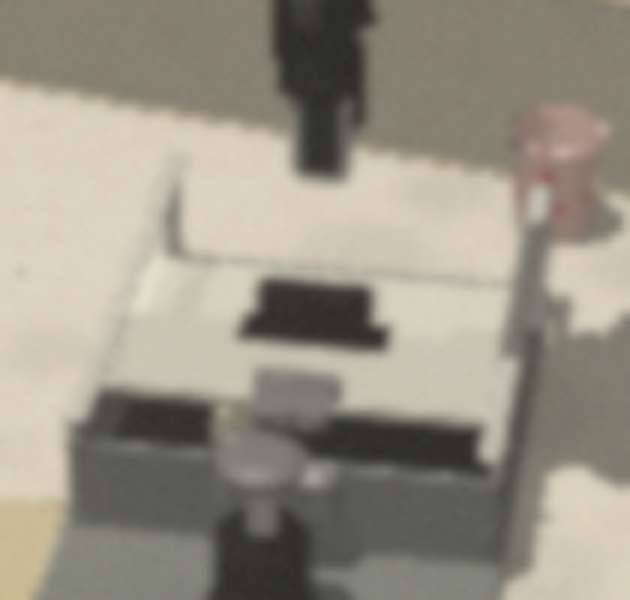

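View pics/t1.png

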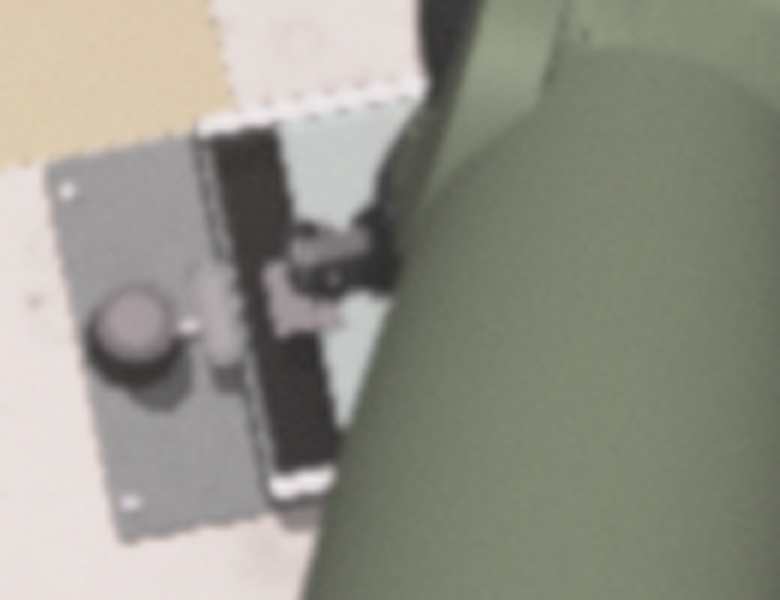

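```bash
python3 -m creep '0 0 0 0;0 0 0 0'|head -2;python3 -c "
from h import *
go(597.7,-110,74)"
```

```text
time: 2.7
ee_pos: [595.2, -103.9, 133.1]
t 2.7 tool delta now mm [-1.2 -6.4 59.1] turn 0.35 case pos [ -1.7 -26. ] z 133.1 F [-0.7 -0.3  0.1] w 34.1 |after turn:
  aft -1.4 -6.5 59.1
```

```bash
python3 -m creep '-0.0015 -0.0065 0 0.3;0 0 0.02 0;0 0 0.02 0;0 0 0 0;0 0 0 0'|head -2;python3 -c "
from h import *
go(597.7,-110,74)"
```

```text
time: 3.12
ee_pos: [596.3, -110.3, 90.9]
t 3.12 tool delta now mm [-1.5  0.  16.9] turn -0.01 case pos [ -1.8 -32.5] z 90.9 F [ 0.4 -0.2  0.7] w 34.5 |after turn:
  aft -1.5 0.0 16.9
```

```bash
python3 -m creep '0 0 0.008 0;0 0 0.008 0;0 0 0 0;0 0 0 0;0 0 0 0'|grep -v ori;python3 -c "
from h import *
go(597.7,-110,74)
crop('side','s2.png',195,100,300,200,6)"
```

```text
time: 3.53
ee_pos: [597.1, -110.4, 75.5]
ft_force: [-0.6, -0.2, 0.0]
gripper_width: 34.0
t 3.53 tool delta now mm [-0.7  0.3  1.5] turn -0.0 case pos [ -1.1 -32.8] z 75.5 F [-0.6 -0.2  0. ] w 34.0 |after turn:
  aft -0.7 0.3 1.5
```

View pics/s2.png

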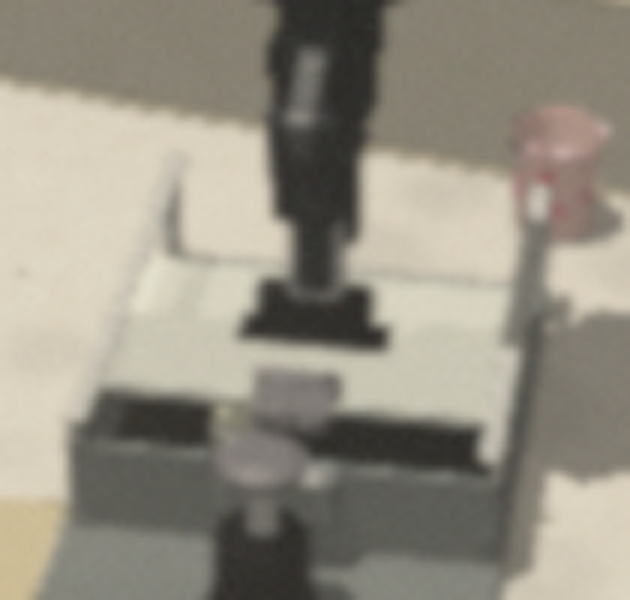

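```bash
python3 -m creep '0 0 0 0;0 0 0 0;0 0 0 0;0 0 0 0;0 0 0 0;0 0 0 0' -1 30|grep -v ori
```

```text
time: 4.08
ee_pos: [596.9, -110.4, 75.2]
ft_force: [0.4, 0.7, -0.3]
gripper_width: 0.1
```

```bash
python3 -c "
from h import *
crop('side','s3.png',195,100,300,200,6)
crop('top','t3.png',230,120,360,220,6)"
```

```text
(no output)
```

View pics/s3.png

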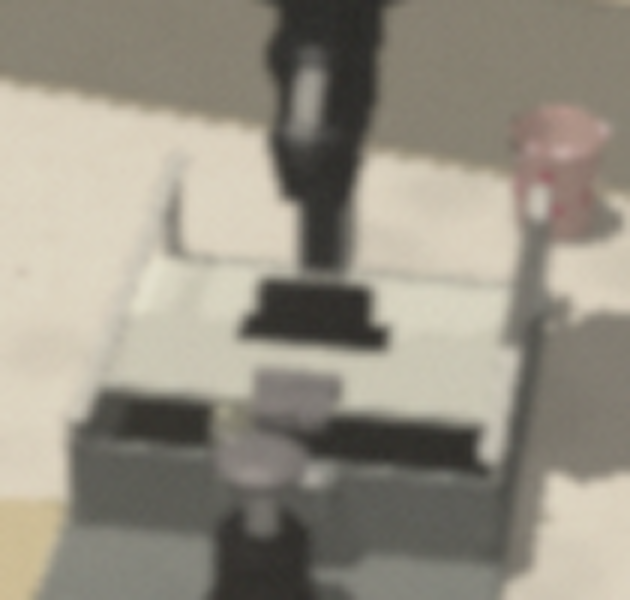

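View pics/t3.png

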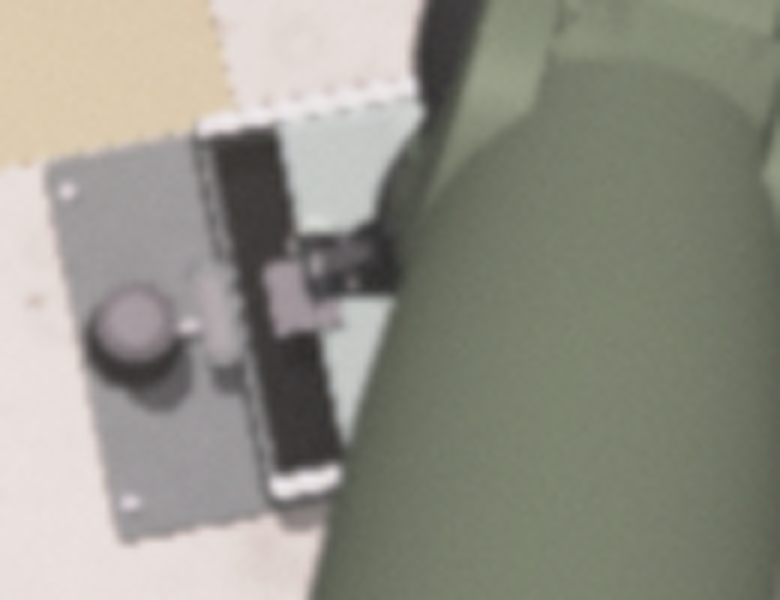

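```bash
python3 -c "
from h import *
for z in (58,65,75,85): print(z,proj('side',[[597,-110,z]]),proj('top',[[597,-110,z]]))
print('observed', 195+325/6,100+272/6)
for y in(-125,-135,-145):
  print(y,proj('side',[[597-(y+110)*.185,y,58]]))
"
```

```text
58 [[247.52185921 153.9968894 ]] [[299.22047803 165.83811811]]
65 [[247.55149566 151.49924211]] [[299.56513344 165.44865221]]
75 [[247.59420029 147.90025869]] [[300.06483393 164.88398298]]
85 [[247.63734247 144.26440056]] [[300.57337059 164.30932875]]
observed 249.16666666666666 145.33333333333334
-125 [[248.52589223 150.62483588]]
-135 [[249.18394812 148.41474953]]
-145 [[249.83317665 146.23430997]]
```

```bash
python3 -c "
from h import *
for z in (58,80,100,130,200): print(z,proj('top',[[597,-110,z],[597-.18*42,-68,z],[597,-110+14,z]]).round(1).tolist())
print(tri((249.2,145.3),(285,165)),tri((249.2,145.3),(290,165)))
print(manip.state()['joints'])
"
```

```text
58 [[299.2, 165.8], [282.8, 168.9], [293.7, 165.9]]
80 [[300.3, 164.6], [283.6, 167.7], [294.7, 164.6]]
100 [[301.4, 163.4], [284.3, 166.6], [295.7, 163.5]]
130 [[303.0, 161.6], [285.5, 164.8], [297.1, 161.6]]
200 [[307.1, 156.9], [288.5, 160.3], [300.9, 156.9]]
(array([586.02096009, -70.40781817, 108.37074359]), np.float64(12.51516898221326)) (array([588.70153817, -83.09753406, 100.20097561]), np.float64(9.290696781001595))
[-1.74427939e+01  3.19782257e+01 -1.31469155e+01  4.48733975e+01
  7.07504789e-05 -2.78352390e+01]
```

```bash
python3 -c "
import cv2
a=cv2.imread('pics/raw_t3.png');cv2.imwrite('pics/t3b.png',cv2.resize(a[60:384,180:430],None,fx=1.8*1.3,fy=1.8,interpolation=cv2.INTER_CUBIC) if 0 else cv2.resize(a[60:384,180:430],None,fx=1.85,fy=1.85))
a=cv2.imread('pics/raw_s3.png');cv2.imwrite('pics/s3b.png',cv2.resize(a[0:250,150:450],None,fx=2.4,fy=2.4))"
```

```text
(no output)
```

View pics/t3b.png

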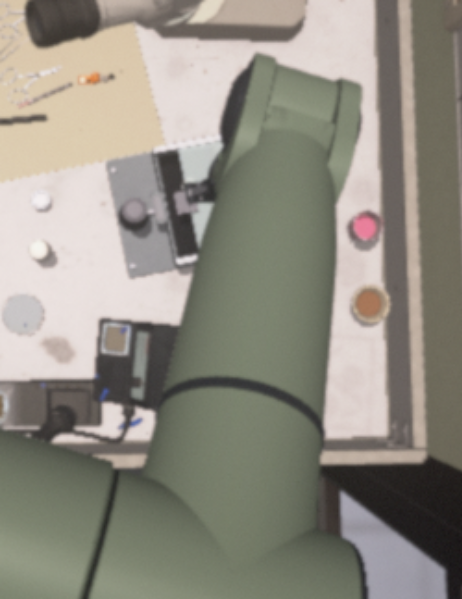

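View pics/s3b.png

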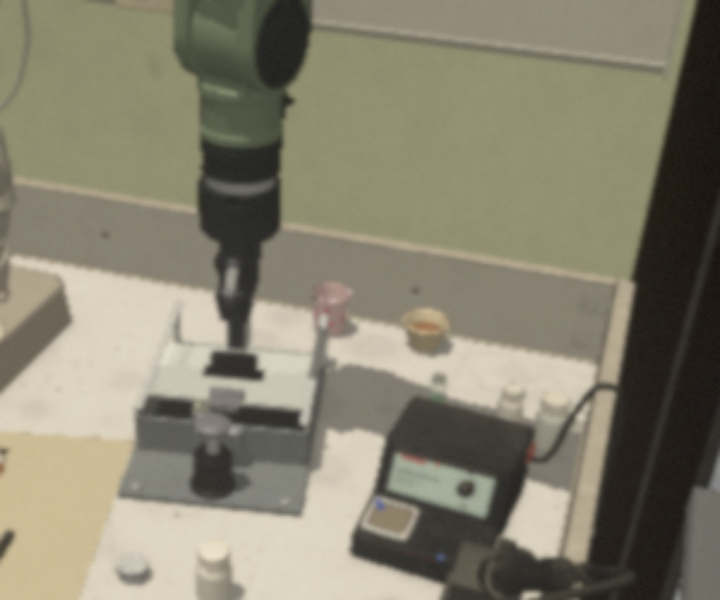

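```bash
python3 -c "
import cv2
a=cv2.imread('pics/raw_s3.png')[100:170,225:275];b=cv2.imread('pics/raw_s2.png')[100:170,225:275]
import numpy as np
cv2.imwrite('pics/s3c.png',cv2.resize(np.hstack([a,b]),None,fx=8,fy=8,interpolation=cv2.INTER_NEAREST))"
```

```text
(no output)
```

View pics/s3c.png

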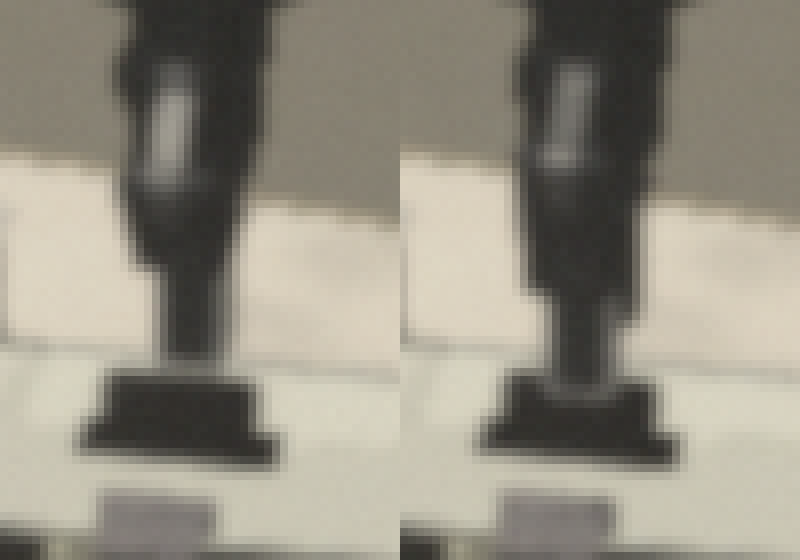

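```bash
python3 -m creep '0 0 0.002 0;0 0 0.002 0;0 0 0.002 0;0 0 0 0'|grep -v ori; python3 -c "
from h import *
im=manip.snapshot('side');cv2.imwrite('pics/s4.png',cv2.resize(im[100:170,225:275],None,fx=8,fy=8,interpolation=cv2.INTER_NEAREST))"
```

```text
time: 4.52
ee_pos: [596.5, -110.3, 68.5]
ft_force: [-0.3, -0.9, -0.3]
gripper_width: 0.4
```

View pics/s4.png

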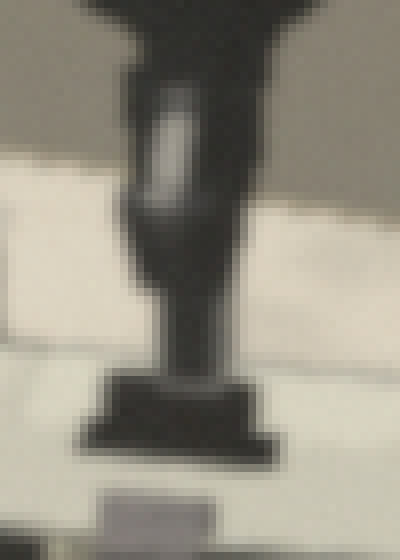

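```bash
python3 -m creep '0 0 -0.005 0;0 0 -0.005 0;0 0 0 0;0 0 0 0;0 0 0 0' -0.3|grep -v ori; python3 -m creep '0 0 0.005 0;0 0 0.005 0;0 0 0 0;0 0 0 0'|grep -v ori; python3 -m creep '0 0 0.005 0;0 0 0 0;0 0 0 0'|grep -v ori; python3 -c "
from h import *
im=manip.snapshot('side');cv2.imwrite('pics/s5.png',cv2.resize(im[100:170,225:275],None,fx=8,fy=8,interpolation=cv2.INTER_NEAREST))"
```

```text
time: 4.98
ee_pos: [597.1, -110.4, 79.5]
ft_force: [0.2, 0.1, 0.3]
gripper_width: 29.9
time: 5.32
ee_pos: [596.2, -110.2, 68.3]
ft_force: [-0.4, 0.1, -2.0]
gripper_width: 30.1
time: 5.57
ee_pos: [596.6, -110.3, 63.8]
ft_force: [0.1, -0.8, -1.0]
gripper_width: 30.1
```

View pics/s5.png

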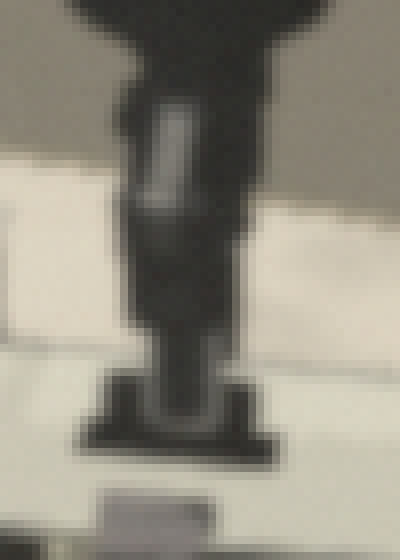

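```bash
python3 -m creep '0 0 0.005 0;0 0 0.003 0;0 0 0 0;0 0 0 0'|grep -v ori;  python3 -m creep '0 0 0 0;0 0 0 0;0 0 0 0;0 0 0 0;0 0 0 0' -1 25|grep -v ori; python3 -c "
from h import *
im=manip.snapshot('side');cv2.imwrite('pics/s6.png',cv2.resize(im[100:170,225:275],None,fx=8,fy=8,interpolation=cv2.INTER_NEAREST))"
```

```text
time: 5.95
ee_pos: [596.6, -110.3, 55.8]
ft_force: [0.4, 0.5, 0.9]
gripper_width: 29.8
time: 6.37
ee_pos: [597.0, -110.6, 56.3]
ft_force: [0.0, -1.2, 0.2]
gripper_width: 10.8
```

View pics/s6.png

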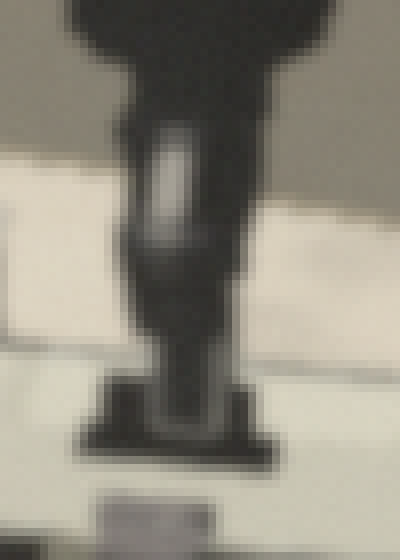

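```bash
python3 -m creep '0 -0.004 0 0;0 -0.008 0 0;0 -0.01 0 0;0 -0.01 0 0;0 -0.01 0 0;0 -0.01 0 0;0 -0.01 0 0;0 -0.005 0 0;0 -0.003 0 0;0 0 0 0'|grep -v ori; python3 -c "
from h import *
go(*c2w(-1,-110),56)"
```

```text
time: 7.25
ee_pos: [610.4, -180.8, 56.3]
ft_force: [3.1, -1.0, 0.1]
gripper_width: 11.3
t 7.25 tool delta now mm [ 0.3 -5.6  0.3] turn -0.06 case pos [  -0.7 -104.4] z 56.3 F [ 3.1 -1.   0.1] w 11.3 |after turn:
  aft 0.3 -5.6 0.3
```

```bash
for i in 1; do python3 -m creep '0 -0.003 0 0;0 -0.002 0 0;0 0 0 0;0 0 0 0'|grep -v ori; done; python3 -m creep '0 -0.002 0 0;0 0 0 0;0 0 0 0'|grep -v ori;python3 -m creep '0 -0.002 0 0;0 0 0 0;0 0 0 0'|grep -v ori; python3 -c "
from h import *
go(*c2w(-1,-110),56)"
```

```text
time: 7.58
ee_pos: [611.0, -184.2, 56.4]
ft_force: [4.5, 1.2, 1.9]
gripper_width: 11.2
time: 7.83
ee_pos: [611.4, -186.0, 56.4]
ft_force: [5.0, 1.8, 1.0]
gripper_width: 10.8
time: 8.08
ee_pos: [611.6, -187.2, 56.4]
ft_force: [4.2, 4.1, 2.3]
gripper_width: 11.1
t 8.08 tool delta now mm [0.4 0.9 0.4] turn 0.03 case pos [  -0.6 -110.9] z 56.4 F [4.2 4.1 2.3] w 11.1 |after turn:
  aft 0.4 0.9 0.4
```

```bash
python3 -m creep '0 -0.002 0 0;0 0 0 0;0 0 0 0'|grep -v ori;python3 -m creep '0 -0.002 0 0;0 0 0 0;0 0 0 0'|grep -v ori; python3 -c "
from h import *
go(*c2w(-1,-110),56)"
```

```text
time: 8.33
ee_pos: [611.6, -187.2, 56.3]
ft_force: [3.0, 8.9, 5.5]
gripper_width: 11.2
time: 8.58
ee_pos: [611.6, -187.3, 56.3]
ft_force: [2.8, 13.0, 7.6]
gripper_width: 10.9
t 8.58 tool delta now mm [0.3 1.  0.3] turn 0.14 case pos [  -0.7 -111. ] z 56.3 F [ 2.8 13.   7.6] w 10.9 |after turn:
  aft 0.3 1.0 0.3
```

```bash
python3 -m creep '0 0.002 0 0;0 0 0 0;0 0 0 0;0 0 0 0' -0.4|grep -v ori; python3 -m creep '0 0 -0.03 0;0 0 -0.03 0;0 0.03 -0.03 0;-0.02 0.04 0 0;-0.02 0.04 0 0;-0.02 0.04 0 0;0 0.04 0 0;0 0.03 0 0;0 0 0 0;0 0 0 0' |grep -v ori; python3 -c "
from h import *
crop('side','s7.png',195,100,300,200,6);crop('top','t7.png',125,110,355,280,3.4)"
```

```text
time: 8.92
ee_pos: [610.6, -190.6, 55.7]
ft_force: [0.1, -0.1, -0.3]
gripper_width: 25.7
time: 9.75
ee_pos: [627.8, 29.0, 145.4]
ft_force: [-0.4, -1.4, 0.6]
gripper_width: 25.3
```

View pics/s7.png

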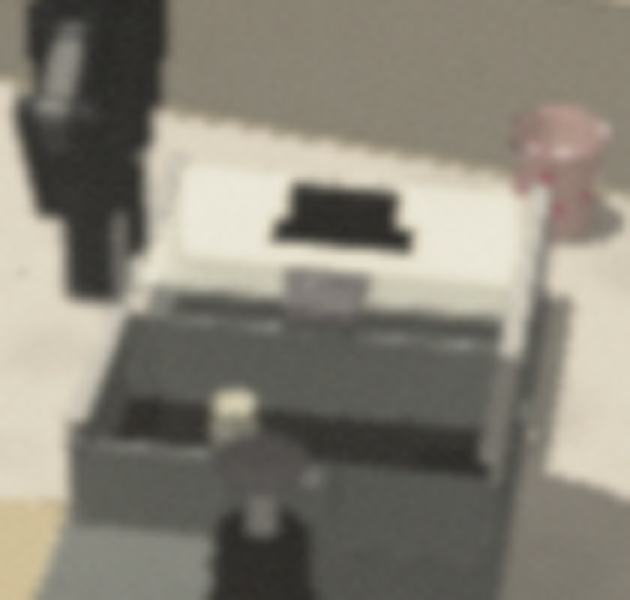

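View pics/t7.png

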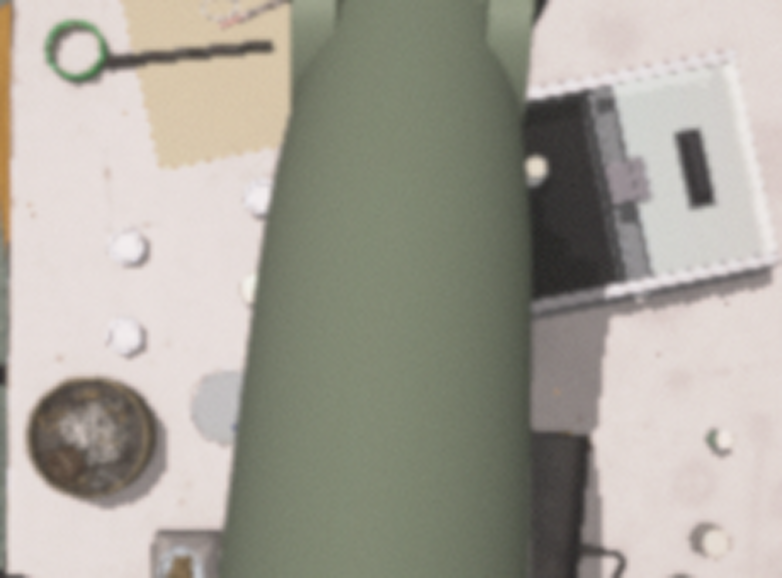

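```bash
python3 -c "
from h import *
s=(195+233.5/6-.4,100+400.5/6-.4);t=(125+536.5/3.4-.4,110+168/3.4-.4)
print(onz('side',s,45),onz('top',t,45),tri(s,t))
p=onz('top',t,45);print(w2c(p),w2c(onz('side',s,45)))
g=onz('top',(125+694/3.4-.4,110+168/3.4-.4),75);print('grip',g,w2c(g))
# tip of near finger in s7
print(manip.state()['ee_pos'],(195+92/6,100+297/6),proj('side',[[628-.18*-13,29+13,z] for z in(130,140,150,160)]).round(1))
"
```

```text
[616.39052276 -67.28138821  45.        ] [616.82224139 -68.43032264  45.        ] (array([616.91916212, -68.52372701,  44.09939992]), np.float64(0.09147306772010307))
[25.94524416  4.96767567] [25.72802269  6.17566827]
grip [ 611.51271763 -182.67974602   75.        ] [ 9.87398041e-02 -1.06446327e+02]
[628.42660607  26.89720089 145.51332127] (210.33333333333334, 149.5) [[208.1 158.6]
 [207.9 154.5]
 [207.8 150.4]
 [207.6 146.2]]
```

```bash
python3 -c "
from h import *
go(616.7+4.5,-68.2,110)"
```

```text
t 9.85 tool delta now mm [ 24.2 -92.2  35.6] turn -0.05 case pos [54.6 96.6] z 145.5 F [ 0.5 -1.  -0.4] w 25.4 |after turn:
  aft 24.3 -92.2 35.5
```

```bash
python3 -m creep '0.008 -0.03 0 0;0.008 -0.03 0 0;0.008 -0.032 0 0;0 0 0.03 0;0 0 0.006 0;0 0 0 0;0 0 0 0' -0.3|grep -v ori; python3 -c "
from h import *
go(616.7+4.5,-68.2,110)
im=crop('side','s8.png',195,100,300,200,6);crop('top','t8.png',125,110,355,280,3.4)
go(616.7+4.5,-68.2,110)
"
```

```text
time: 10.43
ee_pos: [620.7, -67.3, 109.3]
ft_force: [-0.1, -0.0, -0.3]
gripper_width: 30.3
t 10.43 tool delta now mm [-0.3 -1.  -0.7] turn -0.05 case pos [30.   5.4] z 109.3 F [-0.1 -0.  -0.3] w 30.3 |after turn:
  aft -0.3 -1.0 -0.7
t 10.53 tool delta now mm [ 1.  -1.3  0.6] turn 0.03 case pos [31.3  5.7] z 110.6 F [ 0.5 -0.2  0.3] w 29.8 |after turn:
  aft 1.0 -1.3 0.6
```

View pics/s8.png

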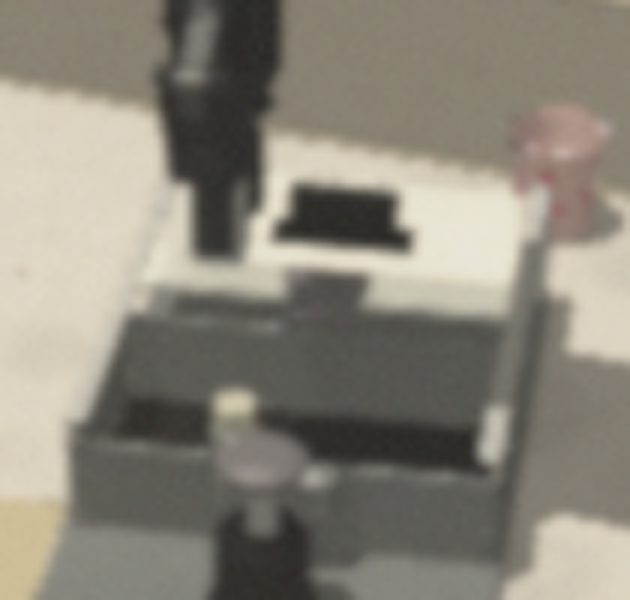

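View pics/t8.png

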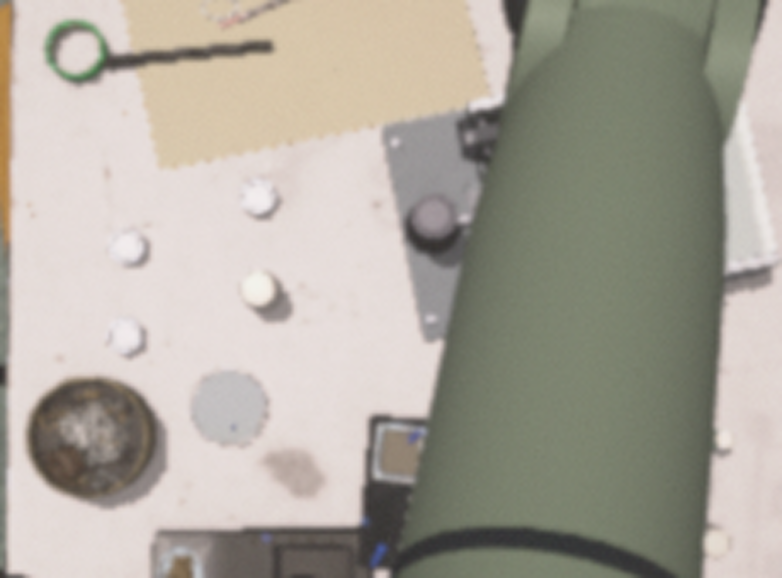

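```bash
python3 -c "
from h import *
v=np.array([616.7,-68.2])
for dx,d in((0,15),(0,25),(4.5,15),(4.5,25)):
  p=v+CY*d+np.array([dx,0]);print(dx,d,proj('side',[[*p,z] for z in (110,115,120)]).round(1).tolist())
"
```

```text
0 15 [[232.1, 145.7], [232.1, 143.7], [232.1, 141.8]]
0 25 [[231.3, 148.0], [231.3, 146.1], [231.2, 144.1]]
4.5 15 [[230.2, 145.3], [230.2, 143.4], [230.2, 141.4]]
4.5 25 [[229.4, 147.6], [229.4, 145.7], [229.3, 143.8]]
```

```bash
python3 -m creep '0.002 -0.001 0.03 0;0 0 0.03 0;0 0 0 0;0 0 0 0;0 0 0 0'|grep -v ori;  python3 -c "
from h import *
go(616.7+3,-68.2,12)
im=crop('side','s9.png',195,100,300,200,6)"
```

```text
time: 10.95
ee_pos: [620.8, -68.1, 51.4]
ft_force: [0.1, 0.2, 1.1]
gripper_width: 29.9
t 10.95 tool delta now mm [ 1.2  0.1 39.4] turn 0.04 case pos [29.9  4.6] z 51.4 F [0.1 0.2 1.1] w 29.9 |after turn:
  aft 1.1 0.1 39.4
```

View pics/s9.png

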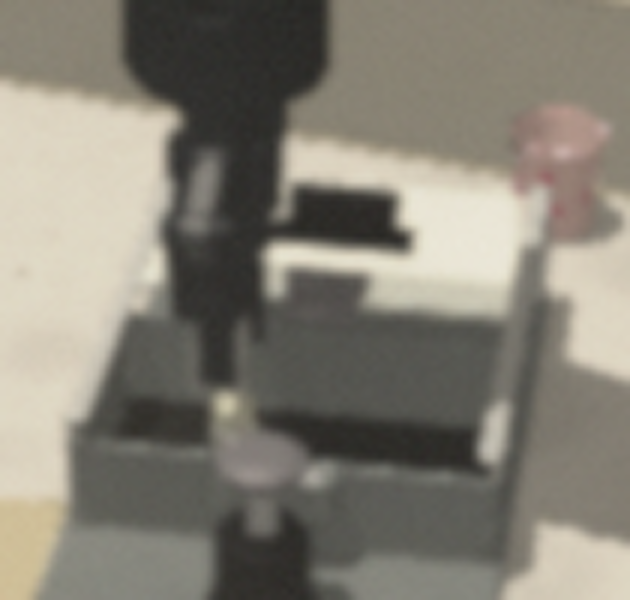

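```bash
python3 -m creep '0.001 0 0.013 0;0 0 0.013 0;0 0 0.01 0;0 0 0 0;0 0 0 0;0 0 0 0'|grep -v ori;  python3 -c "
from h import *
go(616.7+3,-68.2,12)
im=crop('side','s10.png',195,100,300,200,6)"
```

```text
time: 11.5
ee_pos: [619.5, -68.7, 14.7]
ft_force: [-0.3, -0.2, -0.3]
gripper_width: 29.8
t 11.5 tool delta now mm [-0.3  0.4  2.7] turn -0.0 case pos [28.5  4.2] z 14.7 F [-0.3 -0.2 -0.3] w 29.8 |after turn:
  aft -0.3 0.4 2.7
```

View pics/s10.png

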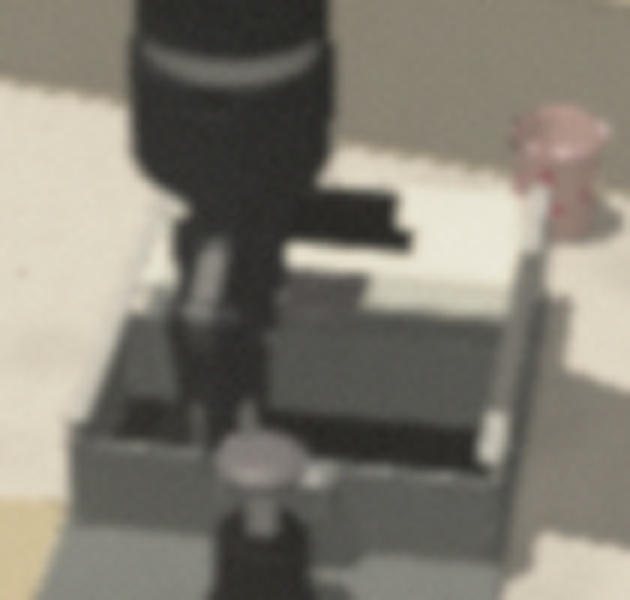

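```bash
python3 -m creep '0 0 0.003 0;0 0 0 0;0 0 0 0;0 0 0 0;0 0 0 0' -1 20|grep -v ori; python3 -m creep '0 0 0 0;0 0 0 0' |grep -v ori
```

```text
time: 11.97
ee_pos: [619.8, -68.6, 11.7]
ft_force: [-0.2, 1.3, 5.4]
gripper_width: 17.6
time: 12.13
ee_pos: [619.8, -68.6, 11.7]
ft_force: [0.2, -0.1, 6.1]
gripper_width: 17.5
```

```bash
python3 -m creep '0 0 -0.015 0;0 0 -0.025 0;0 0 -0.03 0;0 0 -0.03 0;0 0 -0.03 0;0 0 0 0;0 0 0 0'|grep -v ori; python3 -c "
from h import *
go(436.6+3,167.1,100)
im=crop('side','s11.png',195,80,300,180,6)"
```

```text
time: 12.72
ee_pos: [620.0, -68.9, 142.7]
ft_force: [-1.1, 0.6, -1.6]
gripper_width: 17.5
t 12.72 tool delta now mm [135.  264.7  41.7] turn -0.01 case pos [29.  4.] z 142.7 F [-1.1  0.6 -1.6] w 17.5 |after turn:
  aft 134.9 264.7 42.7
```

View pics/s11.png

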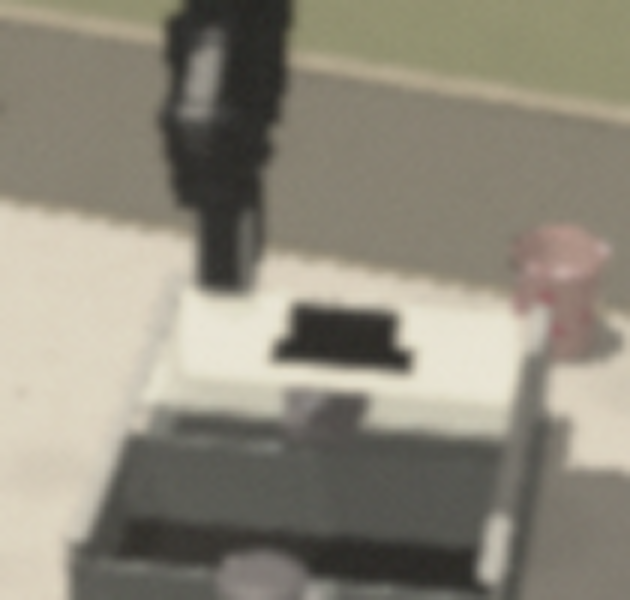

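```bash
cat >> h.py <<'E'
def contours(im,lo,hi,roi,ch='S'):
    hsv=cv2.cvtColor(im,cv2.COLOR_BGR2HSV)
E
python3 - <<'E'
from h import *
im=cv2.imread('pics/raw_t8.png').astype(float)
for nm,(u,v) in dict(dish=(192,230),bench=(180,200),tin=(163,183),bott=(201,195)).items(): print(nm,im[v-1:v+2,u-1:u+2].reshape(-1,3).mean(0).round())
# dish: B vs R difference
d=im[...,0]-im[...,2]
m=((d>-4)).astype(np.uint8); m[:, :130]=0
roi=np.zeros_like(m);roi[150:260,140:225]=1;m*=roi
m=cv2.morphologyEx(m,cv2.MORPH_OPEN,np.ones((2,2)))
n,l,st,c=cv2.connectedComponentsWithStats(m)
for i in range(1,n):
    if st[i,4]>20: print(st[i],c[i].round(1),onz('top',c[i],12).round(1),onz('top',c[i],6).round(1))
E
```

```text
dish [193. 192. 195.]
bench [217. 220. 229.]
tin [234. 234. 239.]
bott [232. 240. 242.]
[184 222  18  16 162] [192.7 229.3] [438.4 165.5  12. ] [438.4 166.2   6. ]
```

```bash
cat > det.py <<'E'
from h import *
def comps(im,mask,roi,mn=12):
    x0,y0,x1,y1=roi;r=np.zeros_like(mask);r[y0:y1,x0:x1]=mask[y0:y1,x0:x1]
    cs,_=cv2.findContours(r,cv2.RETR_EXTERNAL,cv2.CHAIN_APPROX_NONE);out=[]
    for c in cs:
        if cv2.contourArea(c)>mn: out.append((cv2.contourArea(c),cv2.minEnclosingCircle(c),cv2.boundingRect(c)))
    return out
E
python3 - <<'E'
from det import *
im=cv2.imread('pics/raw_t8.png');g=cv2.GaussianBlur(cv2.cvtColor(im,cv2.COLOR_BGR2GRAY),(3,3),0)
k=4;G=cv2.resize(g,None,fx=k,fy=k,interpolation=cv2.INTER_CUBIC)
def p(c): return ((c[0]+.5)/k-.5,(c[1]+.5)/k-.5)
for a,(c,r),b in comps(G,(G<206).astype(np.uint8),(178*k,216*k,208*k,244*k),500): print('dish',a,np.round(p(c),2),r/k,[x/k for x in b],onz('top',p(c),6).round(1))
for a,(c,r),b in comps(G,(G>227).astype(np.uint8),(145*k,155*k,215*k,220*k),200): 
    cc=(b[0]+b[2]/2,b[1]+b[3]/2);print('bright',a,np.round(p(c),2),r/k,[x/k for x in b],onz('top',p(cc),14).round(1))
E
```

```text
dish 6738.0 [191.97 229.89] 12.36606502532959 [181.0, 219.0, 23.75, 23.0] [436.9 168.    6. ]
bright 502.5 [160.98 207.7 ] 3.681103229522705 [158.75, 204.5, 6.0, 7.25] [495.2 246.6  14. ]
bright 797.5 [200.03 193.52] 4.436033248901367 [196.5, 189.5, 7.75, 9.0] [531.3 146.3  14. ]
bright 534.0 [161.33 182.04] 3.7066266536712646 [158.25, 179.25, 7.25, 6.25] [562.6 246.7  14. ]
bright 566.0 [199.9  167.41] 3.9172253608703613 [196.75, 164.25, 7.25, 7.25] [600.3 146.3  14. ]
```

```bash
python3 -m creep '0.01 0.02 0 0;0.018 0.035 0 0;0.018 0.035 0 0;0.018 0.035 0 0;0.018 0.035 0 0;0.018 0.035 0 0;0.018 0.035 0 0;0.016 0.033 0 0;0 0 0 0;0 0 0 0'|grep -v ori; python3 -c "
from h import *
go(440.1,167.6,60)"
```

```text
time: 13.6
ee_pos: [436.9, 167.0, 139.2]
ft_force: [-0.1, 0.1, 0.4]
gripper_width: 17.6
t 13.6 tool delta now mm [-3.5  0.1 79.2] turn 0.21 case pos [-108.5  269. ] z 139.2 F [-0.1  0.1  0.4] w 17.6 |after turn:
  aft -3.3 0.1 79.2
```

```bash
python3 -m creep '-0.002 0 0.02 0;-0.002 0 0.03 0;0 0 0.03 0;0 0 0 0;0 0 0 0;0 0 0 0'|grep -v ori; python3 -c "
from h import *
go(440.1,167.6,60)
im=crop('side','s12.png',210,180,310,280,6);im=crop('top','t12.png',140,160,240,260,6)"
```

```text
time: 14.1
ee_pos: [444.0, 166.1, 61.1]
ft_force: [0.3, 0.2, 0.1]
gripper_width: 17.7
t 14.1 tool delta now mm [3.5 2.2 1.1] turn -0.08 case pos [-101.7  266.9] z 61.1 F [0.3 0.2 0.1] w 17.7 |after turn:
  aft 3.5 2.2 1.1
```

View pics/s12.png

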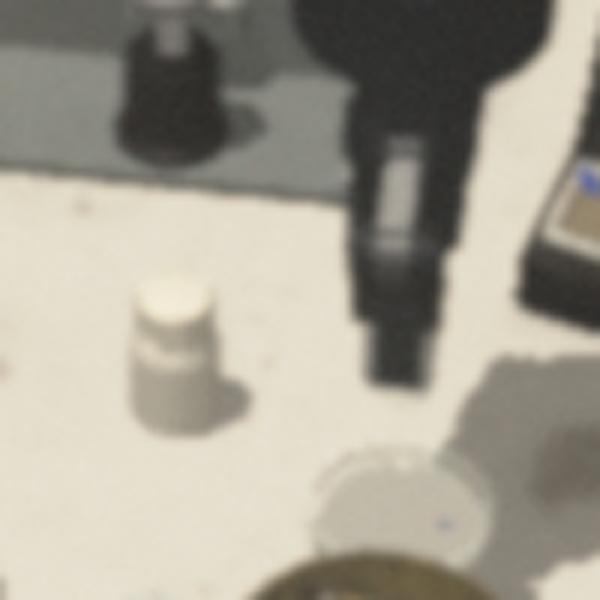

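View pics/t12.png

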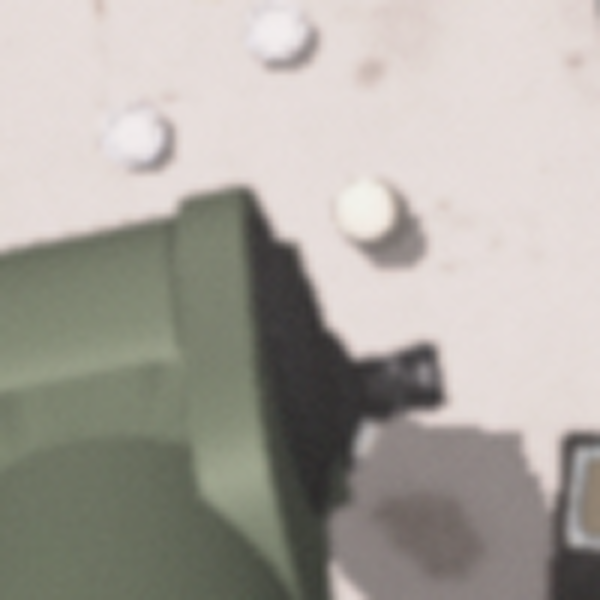

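```bash
python3 -c "
import cv2,numpy as np
a=cv2.imread('pics/raw_s12.png')[225:275,255:300].astype(float)
a=np.clip((a-120)*2,0,255)
cv2.imwrite('pics/s12b.png',cv2.resize(a,None,fx=12,fy=12,interpolation=cv2.INTER_NEAREST))
from h import *
p=np.array([437,168])
for d in(0,9,18):
  q=p+CY*d;print(d,proj('side',[[*q,z] for z in (55,65,75,85)]).round(1).tolist())
print(manip.state()['ee_pos'])
"
```

```text
0 [[278.3, 246.5], [278.5, 242.5], [278.8, 238.5], [279.0, 234.5]]
9 [[277.7, 249.7], [278.0, 245.8], [278.2, 241.8], [278.5, 237.7]]
18 [[277.2, 253.1], [277.4, 249.1], [277.7, 245.1], [277.9, 241.0]]
[444.85476376 166.58512261  62.03214665][ WARN:0@0.045] global loadsave.cpp:1063 imwrite_ Unsupported depth image for selected encoder is fallbacked to CV_8U.
```

View pics/s12b.png

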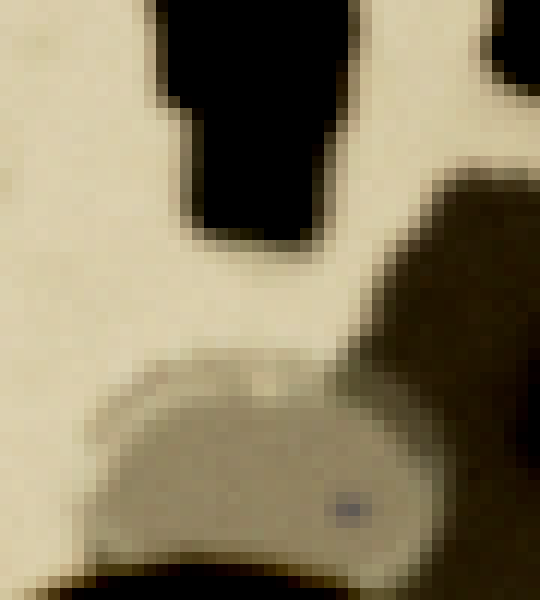

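```bash
python3 -m creep '0.0035 0.001 0.02 0;0 0 0.015 0;0 0 0.008 0;0 0 0 0;0 0 0 0;0 0 0 0'|grep -v ori; python3 -c "
from h import *
go(441,167.6,6.7)
im=crop('side','s13.png',240,200,310,270,8)"
```

```text
time: 14.7
ee_pos: [440.7, 167.3, 18.7]
ft_force: [0.4, 0.6, -0.2]
gripper_width: 18.1
t 14.7 tool delta now mm [-0.3  0.3 12. ] turn -0.01 case pos [-104.7  268.6] z 18.7 F [ 0.4  0.6 -0.2] w 18.1 |after turn:
  aft -0.4 0.3 12.0
```

View pics/s13.png

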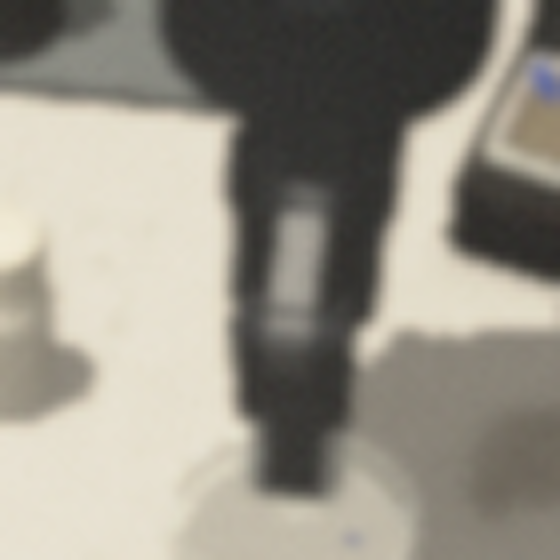

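```bash
python3 -m creep '0 0 0.005 0;0 0 0.003 0;0 0 0 0;0 0 0 0'|grep -v ori; python3 -m creep '0 0 0.002 0;0 0 0 0;0 0 0 0'|grep -v ori;python3 -m creep '0 0 0.001 0;0 0 0 0;0 0 0 0'|grep -v ori
```

```text
time: 15.08
ee_pos: [439.4, 167.0, 9.5]
ft_force: [-0.9, 0.1, 0.8]
gripper_width: 17.6
time: 15.33
ee_pos: [439.6, 167.0, 7.5]
ft_force: [-0.5, 0.3, 0.1]
gripper_width: 17.7
time: 15.58
ee_pos: [439.7, 167.1, 6.7]
ft_force: [0.4, -0.1, -0.6]
gripper_width: 17.8
```

```bash
python3 -m creep '0 0 0.001 0;0 0 0 0;0 0 0 0'|grep ft;python3 -m creep '0 0 0.001 0;0 0 0 0;0 0 0 0'|grep ft; python3 -m creep '0 0 0.001 0;0 0 0 0;0 0 0 0'|grep -v ori; python3 -c "
from h import *
im=crop('side','s14.png',240,200,310,270,8)"
```

```text
ft_force: [-1.8, -0.4, 9.2]
ft_force: [-4.0, -1.3, 16.9]
time: 16.33
ee_pos: [440.5, 167.6, 5.7]
ft_force: [-5.8, -0.1, 22.0]
gripper_width: 17.9
```

View pics/s14.png

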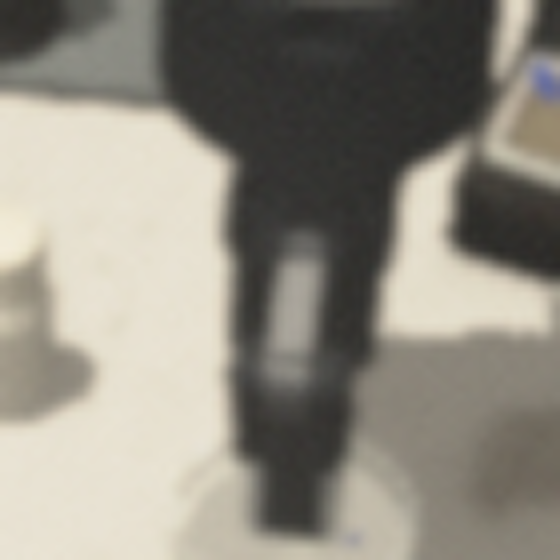

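```bash
python3 -m creep '0 0 -0.0025 0;0 0 0 0;0 0 0 0'|grep -v ori; python3 -m creep '0 0 0 0;0 0 0 0;0 0 0 0;0 0 0 0' -0.3|grep -v ori; python3 -m creep '0 0 -0.01 0;0 0 -0.02 0;0 0 -0.03 0;0 0 -0.03 0;0 0 -0.03 0;0 0.04 0 0;0 0.04 0 0;0 0.04 0 0;0 0 0 0;0 0 0 0'|grep -v ori; python3 -c "
from h import *
im=crop('side','s15.png',190,190,310,300,6);im=crop('top','t15.png',140,150,240,250,6)"
```

```text
time: 16.63
ee_pos: [439.8, 167.1, 6.2]
ft_force: [0.1, 0.0, -0.1]
gripper_width: 18.0
time: 16.97
ee_pos: [439.5, 167.0, 5.9]
ft_force: [-0.2, -0.2, -1.5]
gripper_width: 30.0
time: 17.8
ee_pos: [417.3, 286.7, 126.0]
ft_force: [-0.7, -0.3, 0.1]
gripper_width: 29.8
```

View pics/s15.png

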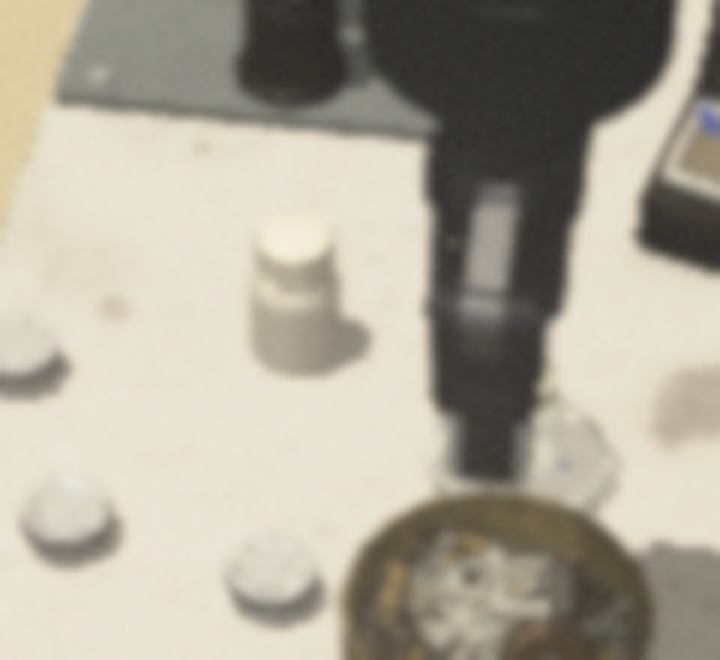

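View pics/t15.png

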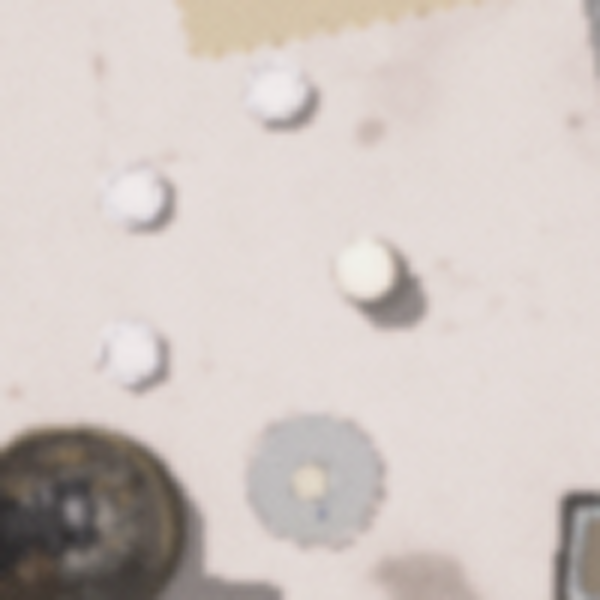

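```bash
python3 -c "
from h import *
for n,(x,y) in dict(A=(279,94),B=(137,198),C=(132,355),bot=(366,272)).items():
  p=onz('top',(140+x/6-.4,150+y/6-.4),12 if n!='bot' else 52);print(n,p.round(1),'cmd',(p+[2.8,-.4,0]).round(1))
for n,(x,y) in dict(A=(22,345),B=(70,510),C=(275,565)).items():
  print(n,onz('side',(190+x/6-.4,190+y/6-.4),14).round(1))
go(495,242,80)
"
```

```text
A [606.7 182.9  12. ] cmd [609.5 182.5  12. ]
B [561.2 244.6  12. ] cmd [564.  244.2  12. ]
C [492.6 246.4  12. ] cmd [495.4 246.   12. ]
bot [524.9 141.2  52. ] cmd [527.7 140.8  52. ]
A [605.7 184.8  14. ]
B [560.8 247.4  14. ]
C [493.  247.2  14. ]
t 17.9 tool delta now mm [-68.5 -55.8  45.7] turn 0.01 case pos [-106.3  388.1] z 125.8 F [-1.1 -0.2  0.7] w 29.7 |after turn:
  aft -68.4 -55.8 45.8
```

```bash
python3 -m creep '-0.03 -0.025 0 0;-0.038 -0.027 0 0;0 0 0.03 0;0 0 0.03 0;0 0 0.03 0;0 0 0 0;0 0 0 0;0 0 0 0' 0 20|grep -v ori; python3 -c "
from h import *
go(495.4,246,-4)
im=crop('side','s16.png',190,210,260,280,8)"
```

```text
time: 18.57
ee_pos: [490.6, 247.7, 37.3]
ft_force: [0.5, -0.6, 0.1]
gripper_width: 42.4
t 18.57 tool delta now mm [-4.4 -2.5 41.3] turn -0.08 case pos [-41.1 338.6] z 37.3 F [ 0.5 -0.6  0.1] w 42.4 |after turn:
  aft -4.4 -2.5 41.3
```

View pics/s16.png

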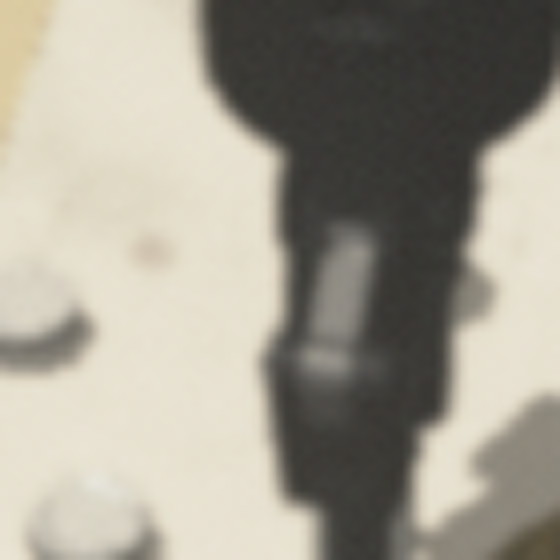

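```bash
python3 -m creep '-0.004 -0.0025 0.012 0;0 0 0.013 0;0 0 0 0;0 0 0 0;0 0 0 0'|grep -v ori; python3 -c "
from h import *
go(495.4,246,-4)
im=crop('side','s17.png',190,245,260,315,8)"
```

```text
time: 19.03
ee_pos: [494.7, 246.8, 11.8]
ft_force: [-0.3, 0.2, 0.9]
gripper_width: 42.8
t 19.03 tool delta now mm [-0.5 -0.9 15.8] turn 0.0 case pos [-37.3 337.1] z 11.8 F [-0.3  0.2  0.9] w 42.8 |after turn:
  aft -0.6 -0.9 15.8
```

View pics/s17.png

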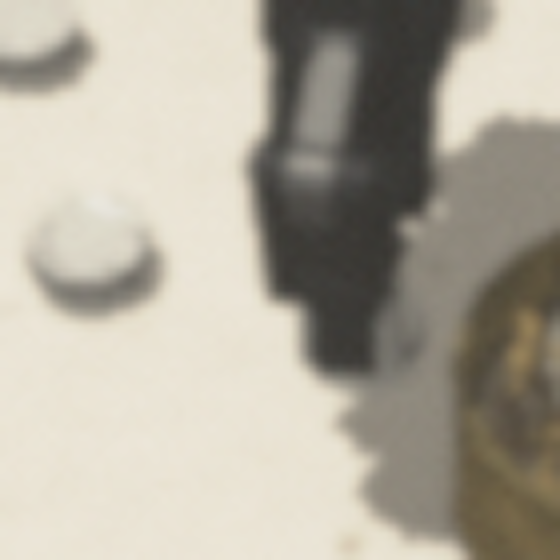

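```bash
python3 -c "
from h import *
print(proj('side',[[492.6,246.6,14],[492.6,246.6,0]]).round(1))
p=np.array([492.6,246.6])
for d in (21,28,35): print(d,proj('side',[[*(p+CY*d),z] for z in(5,10,15,20,25,30)]).round(1).tolist())
for z in (10,14): print(onz('side',(190+275/8*.75,0),z)) if 0 else None
"
```

```text
[[235.7 283.6]
 [235.8 288.8]]
21 [[233.7, 295.6], [233.7, 293.7], [233.7, 291.8], [233.6, 289.9], [233.6, 288.0], [233.6, 286.1]]
28 [[233.0, 298.6], [233.0, 296.7], [232.9, 294.8], [232.9, 292.9], [232.9, 291.0], [232.9, 289.1]]
35 [[232.3, 301.6], [232.2, 299.7], [232.2, 297.8], [232.2, 295.9], [232.2, 294.0], [232.1, 292.0]]
```

```bash
python3 -m creep '0 -0.001 0.01 0;0 0 0.005 0;0 0 0 0;0 0 0 0'|grep -v ori; python3 -m creep '0 0 0.003 0;0 0 0 0;0 0 0 0'|grep -v ori;  python3 -c "
from h import *
go(495.4,246,-4)
im=crop('side','s18.png',190,245,260,315,8)"
```

```text
time: 19.42
ee_pos: [493.8, 245.4, -4.5]
ft_force: [-0.6, -0.4, -0.5]
gripper_width: 42.5
time: 19.67
ee_pos: [494.4, 245.6, -7.0]
ft_force: [-0.3, 0.6, -0.8]
gripper_width: 42.7
t 19.67 tool delta now mm [-1.1  0.2 -3. ] turn -0.01 case pos [-37.8 335.9] z -7.0 F [-0.3  0.6 -0.8] w 42.7 |after turn:
  aft -1.1 0.2 -3.0
```

View pics/s18.png

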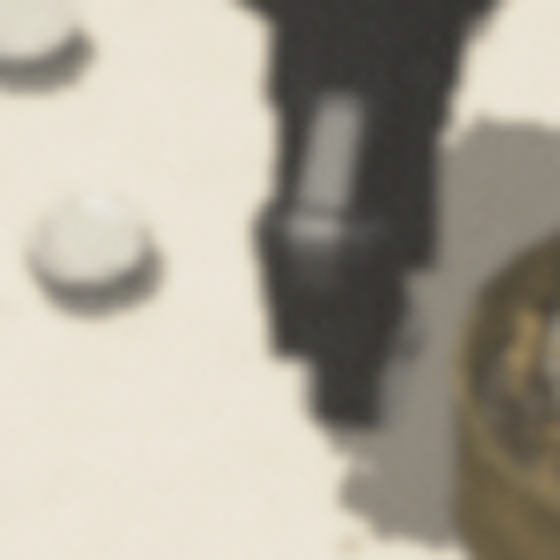

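```bash
python3 -m creep '0 0 0 0;0 0 0 0;0 0 0 0;0 0 0 0;0 0 0 0' -1 30|grep -v ori; python3 -m creep '0 0 -0.01 0;0 0 -0.02 0;0 0 -0.03 0;0 0 -0.03 0;0 0 -0.03 0;0 0 0 0;0 0 0 0'|grep -v ori;  python3 -c "
from h import *
go(*c2w(-55,0),110)
im=crop('side','s19.png',190,225,260,295,8)"
```

```text
time: 20.13
ee_pos: [494.6, 245.7, -6.5]
ft_force: [-0.9, -0.6, 3.3]
gripper_width: 26.7
time: 20.72
ee_pos: [496.0, 246.2, 115.6]
ft_force: [-0.7, -0.1, -0.5]
gripper_width: 26.6
t 20.72 tool delta now mm [  18.8 -336.2    5.3] turn -0.0 case pos [-36.2 336.2] z 115.6 F [-0.7 -0.1 -0.5] w 26.6 |after turn:
  aft 18.8 -336.2 5.6
```

View pics/s19.png

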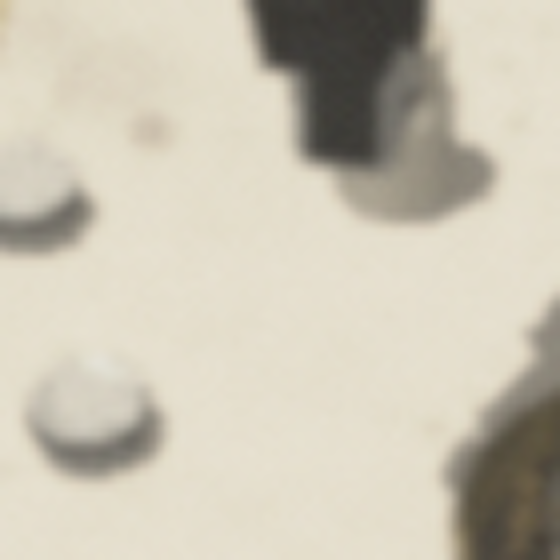

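```bash
python3 -m creep '0.002 -0.034 0 0;0.002 -0.037 0 0;0.002 -0.037 0 0;0.002 -0.037 0 0;0.002 -0.037 0 0;0.002 -0.037 0 0;0.002 -0.037 0 0;0.002 -0.037 0 0;0.001 -0.037 0 0;0 -0.006 0 0'|grep -v ori; python3 -m creep '0 0 0.02 0;0 0 0.02 0;0 0 0 0;0 0 0 0'|grep -v ori; python3 -c "
from h import *
go(*c2w(-53,0),40)
im=crop('side','s20.png',195,100,300,200,6)"
```

```text
time: 21.6
ee_pos: [538.3, -93.2, 111.8]
ft_force: [2.1, 0.2, -0.4]
gripper_width: 26.3
time: 21.93
ee_pos: [536.0, -87.1, 71.3]
ft_force: [-0.4, 0.3, -0.9]
gripper_width: 26.4
t 21.93 tool delta now mm [-4.1 -1.3 31.3] turn -0.0 case pos [-56.9   1.2] z 71.3 F [-0.4  0.3 -0.9] w 26.4 |after turn:
  aft -3.9 -1.2 31.3
```

View pics/s20.png

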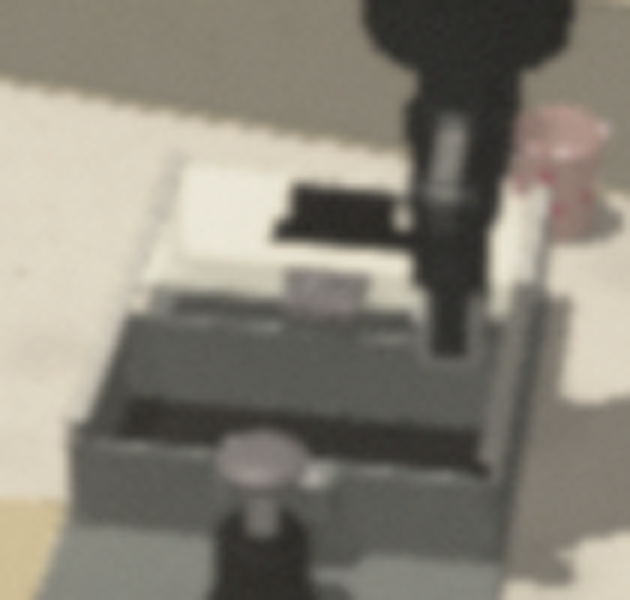

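```bash
python3 -m creep '-0.004 -0.001 0.02 0;0 0 0.02 0;0 0 0.015 0;0 0 0.008 0;0 0 0 0;0 0 0 0;0 0 0 0'|grep -v ori; python3 -c "
from h import *
go(*c2w(-53,0),1.5)
im=crop('side','s21.png',195,100,300,200,6)"
```

```text
time: 22.57
ee_pos: [543.4, -88.3, 11.4]
ft_force: [-0.3, -0.6, -0.1]
gripper_width: 26.9
t 22.57 tool delta now mm [3.2 1.4 9.9] turn 0.01 case pos [-49.9  -1.4] z 11.4 F [-0.3 -0.6 -0.1] w 26.9 |after turn:
  aft 3.1 1.4 9.9
```

View pics/s21.png

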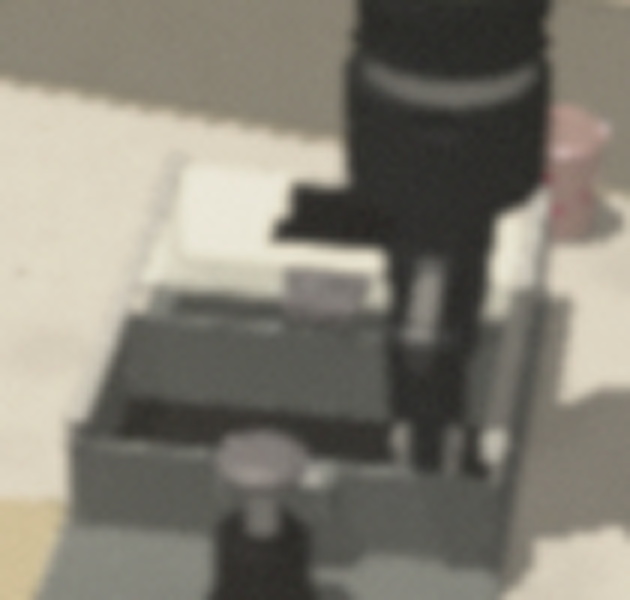

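```bash
python3 -m creep '0.002 0.001 0.005 0;0 0 0.003 0;0 0 0 0;0 0 0 0'|grep -v ori; python3 -m creep '0 0 0.001 0;0 0 0 0;0 0 0 0'|grep -v ori;python3 -m creep '0 0 0.001 0;0 0 0 0;0 0 0 0'|grep -v ori
```

```text
time: 22.95
ee_pos: [540.0, -87.5, 2.0]
ft_force: [-0.5, 0.3, 0.2]
gripper_width: 26.7
time: 23.2
ee_pos: [540.4, -87.6, 1.5]
ft_force: [-1.2, 0.5, 4.1]
gripper_width: 26.3
time: 23.45
ee_pos: [540.4, -87.7, 1.4]
ft_force: [-4.1, 1.3, 12.2]
gripper_width: 26.4
```

```bash
python3 -m creep '0 0 -0.0015 0;0 0 0 0;0 0 0 0;0 0 0 0;0 0 0 0' -0.2|grep -v ori; python3 -m creep '0 0 -0.01 0;0 0 -0.02 0;0 0 -0.03 0;0 0 -0.03 0;0 0 -0.03 0;-0.01 0.03 0 0;-0.01 0.035 0 0;-0.01 0.035 0 0;-0.01 0.035 0 0;-0.01 0.035 0 0'|grep -v ori; python3 -c "
from h import *
im=crop('side','s22.png',195,100,300,200,6);im=crop('top','t22.png',130,110,355,280,3.4)
go(564,244.2,120)"
```

```text
time: 23.87
ee_pos: [540.1, -87.6, 1.4]
ft_force: [0.4, -0.2, 0.3]
gripper_width: 34.5
time: 24.7
ee_pos: [558.8, 90.1, 122.6]
ft_force: [0.5, -0.3, -0.3]
gripper_width: 34.0
t 24.8 tool delta now mm [-33.2 147.2   2.7] turn 0.38 case pos [ -1.8 174.6] z 122.4 F [-0.3 -0.2  0.3] w 34.6 |after turn:
  aft -32.3 147.4 2.4
```

View pics/s22.png

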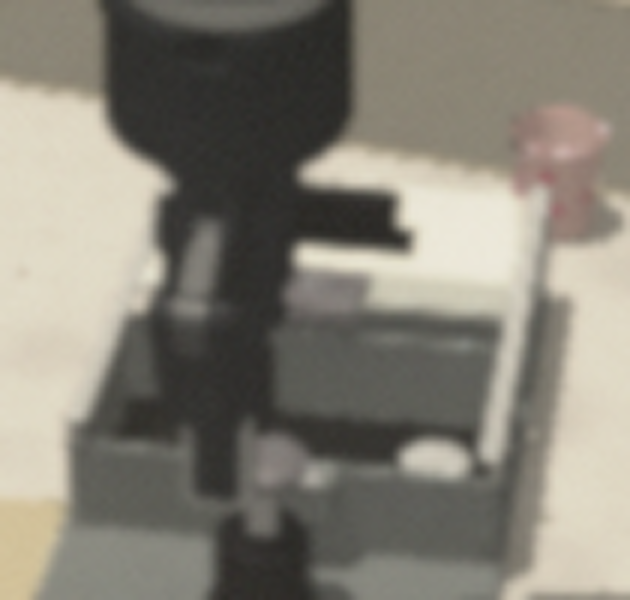

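View pics/t22.png

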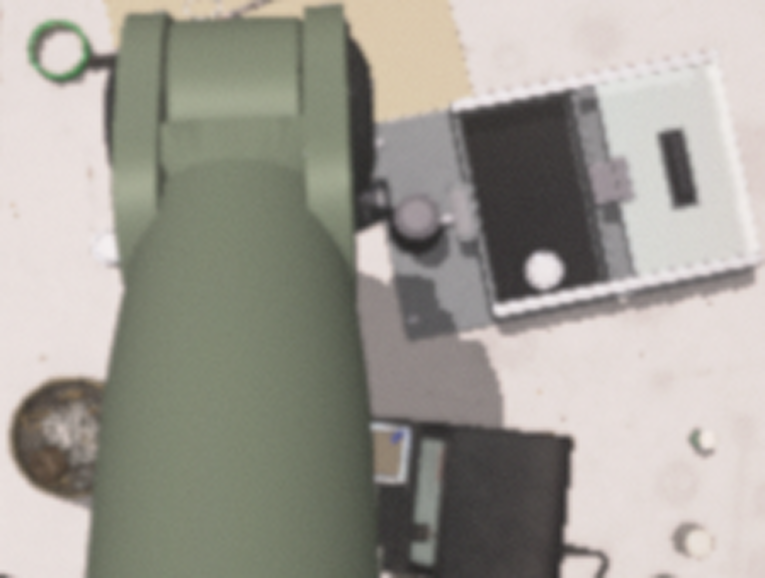

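```bash
python3 -m creep '-0.008 0.037 0 0.4;-0.008 0.037 0 0;-0.008 0.037 0 0;-0.008 0.036 0 0;0 0 0.03 0;0 0 0.03 0;0 0 0.03 0;0 0 0 0;0 0 0 0' 0|grep -v ori; python3 -c "
from h import *
go(563,244.8,-7)
im=crop('side','s23.png',160,220,230,290,8)"
```

```text
time: 25.55
ee_pos: [563.0, 238.0, 30.7]
ft_force: [0.3, -0.3, -0.3]
gripper_width: 42.5
t 25.55 tool delta now mm [-1.4  6.8 37.7] turn -0.44 case pos [ 28.3 316. ] z 30.7 F [ 0.3 -0.3 -0.3] w 42.5 |after turn:
  aft -1.3 6.7 37.7
```

View pics/s23.png

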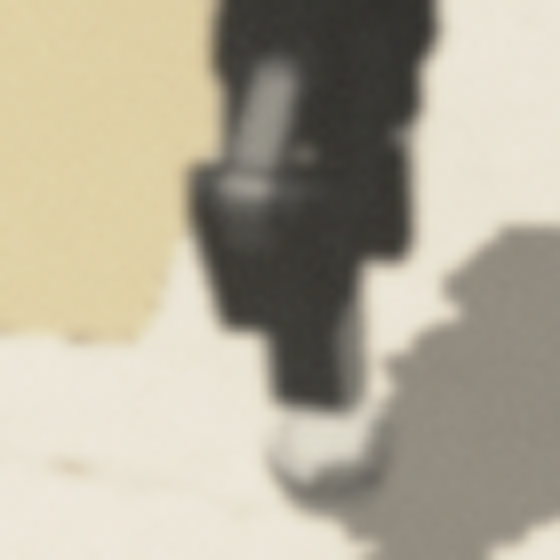

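```bash
python3 -m creep '0 0.0065 0 -0.3;0 0 0.012 0;0 0 0.015 0;0 0 0.004 0;0 0 0 0;0 0 0 0'|grep -v ori; python3 -c "
from h import *
go(563,244.8,-7)
im=crop('side','s24.png',160,220,230,290,8)"
```

```text
time: 26.1
ee_pos: [563.5, 245.4, 1.0]
ft_force: [0.1, -0.2, -0.1]
gripper_width: 42.9
t 26.1 tool delta now mm [ 0.6 -0.5  8. ] turn -0.11 case pos [ 30.2 323.3] z 1.0 F [ 0.1 -0.2 -0.1] w 42.9 |after turn:
  aft 0.6 -0.5 8.0
```

View pics/s24.png

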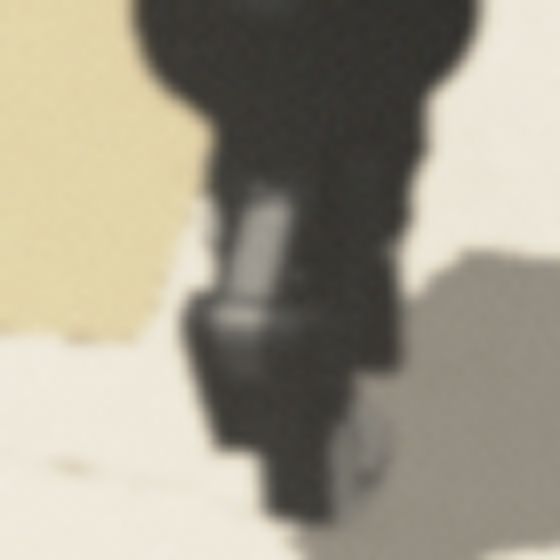

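```bash
python3 -m creep '0.0015 -0.0005 0.004 0;0 0 0.004 0;0 0 0 0;0 0 0 0'|grep -v ori; python3 -m creep '0 0 0 0;0 0 0 0;0 0 0 0;0 0 0 0;0 0 0 0' -1 30|grep -v ori;python3 -m creep '0 0 -0.01 0;0 0 -0.02 0;0 0 -0.03 0;0 0 -0.03 0;0 0 -0.03 0;0 0 0 0;0 0 0 0'|grep -v ori;  python3 -c "
from h import *
go(*c2w(-15,0),110)"
```

```text
time: 26.48
ee_pos: [561.7, 244.5, -7.6]
ft_force: [-1.0, -1.0, 0.2]
gripper_width: 42.9
time: 26.9
ee_pos: [562.2, 244.7, -7.1]
ft_force: [-0.1, -0.4, 2.4]
gripper_width: 26.2
time: 27.48
ee_pos: [563.6, 245.2, 115.4]
ft_force: [0.1, -0.1, -0.2]
gripper_width: 26.6
t 27.48 tool delta now mm [  44.7 -323.1    5. ] turn -0.1 case pos [ 30.2 323. ] z 115.4 F [ 0.1 -0.1 -0.2] w 26.6 |after turn:
  aft 45.2 -323.0 5.4
```

```bash
python3 -m creep '0.005 -0.034 0 0;0.005 -0.036 0 0;0.005 -0.036 0 0;0.005 -0.036 0 0;0.005 -0.036 0 0;0.005 -0.036 0 0;0.005 -0.036 0 0;0.005 -0.036 0 0;0.005 -0.036 0 0;0 0 0 0'|grep -v ori; python3 -m creep '0 0 0.02 0;0 0 0.02 0;0 0 0 0;0 0 0 0'|grep -v ori; python3 -c "
from h import *
go(*c2w(-15,0),40)"
```

```text
time: 28.32
ee_pos: [574.8, -86.4, 111.5]
ft_force: [0.9, 0.5, -0.4]
gripper_width: 26.6
time: 28.65
ee_pos: [573.1, -79.4, 70.9]
ft_force: [0.1, 1.0, -0.2]
gripper_width: 26.4
t 28.65 tool delta now mm [-4.2 -2.1 30.9] turn -0.1 case pos [-19.    2.1] z 70.9 F [ 0.1  1.  -0.2] w 26.4 |after turn:
  aft -4.0 -2.1 30.9
```

```bash
python3 -m creep '-0.004 -0.002 0.015 0;0 0 0.02 0;0 0 0.015 0;0 0 0.008 0;0 0 0 0;0 0 0 0;0 0 0 0'|grep -v ori; python3 -m creep '0.001 0 0.005 0;0 0 0.004 0;0 0 0 0;0 0 0 0'|grep -v ori;python3 -c "
from h import *
go(*c2w(-15,0),1.5)"
```

```text
time: 29.23
ee_pos: [580.5, -81.6, 15.9]
ft_force: [-0.6, 0.0, -0.1]
gripper_width: 26.6
time: 29.57
ee_pos: [578.3, -81.6, 5.5]
ft_force: [0.8, 0.8, -0.4]
gripper_width: 26.6
t 29.57 tool delta now mm [0.7 1.1 4. ] turn -0.11 case pos [-14.3  -1.1] z 5.5 F [ 0.8  0.8 -0.4] w 26.6 |after turn:
  aft 0.7 1.1 4.0
```

```bash
python3 -m creep '0 0 0.003 0;0 0 0 0;0 0 0 0'|grep -v ori; python3 -m creep '0 0 0.001 0;0 0 0 0;0 0 0 0'|grep -v ori;python3 -m creep '0 0 0.001 0;0 0 0 0;0 0 0 0'|grep -v ori
```

```text
time: 29.82
ee_pos: [579.1, -81.9, 3.8]
ft_force: [-2.8, 1.3, 7.7]
gripper_width: 26.5
time: 30.07
ee_pos: [579.2, -81.9, 3.4]
ft_force: [-3.3, 1.5, 12.8]
gripper_width: 26.8
time: 30.32
ee_pos: [579.3, -82.0, 3.1]
ft_force: [-5.7, 2.1, 18.2]
gripper_width: 26.5
```

```bash
python3 -m creep '0 0 -0.003 0;0 0 0 0;0 0 0 0'|grep -v ori;python3 -c "
from h import *
im=crop('side','s25.png',195,120,285,200,8);im=crop('top','t25.png',230,120,360,220,6)"
```

```text
time: 30.57
ee_pos: [579.3, -81.9, 4.1]
ft_force: [-0.5, 0.7, 5.1]
gripper_width: 27.0
```

View pics/s25.png

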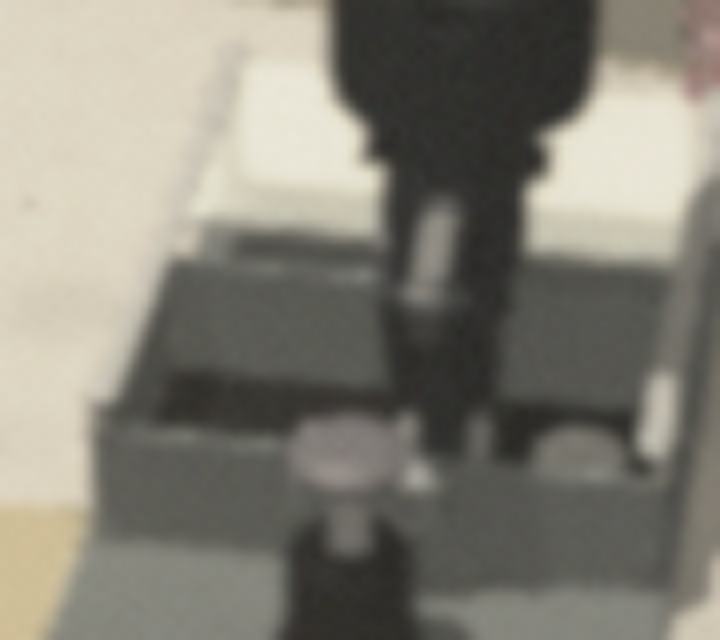

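View pics/t25.png

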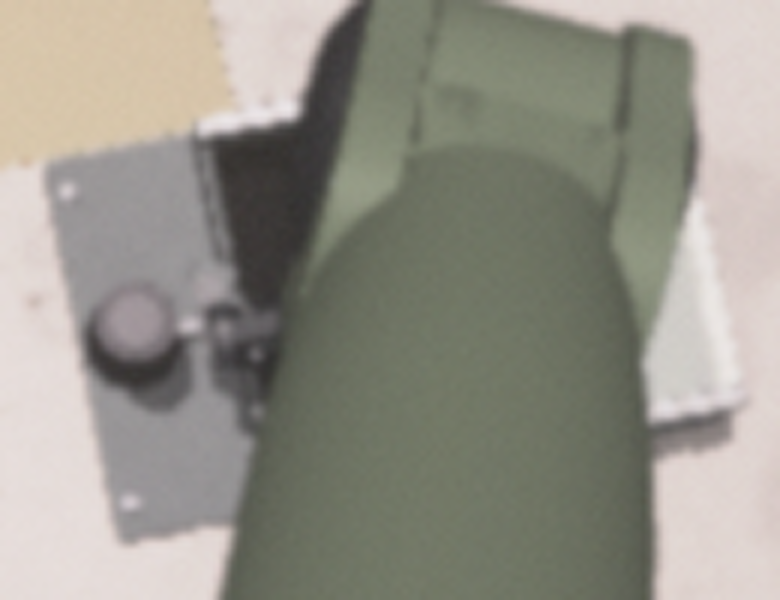

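```bash
python3 -c "
from h import *
p=onz('top',(130+544/3.4-.4,110+269.5/3.4-.4),22);print(p,w2c(p))
for q in [(460,112),(497,306),(572,88),(607,282)]:
  print(w2c(onz('top',(130+q[0]/3.4-.4,110+q[1]/3.4-.4),47)))
"
python3 -m creep '0 0 -0.01 0;0 0 -0.02 0;-0.025 0 -0.01 0;-0.025 0 0 0;-0.025 0 0 0;0 0 0 0;0 0 0 0'|grep -v ori
python3 -c "
from h import *
go(*c2w(60,0),40)
im=crop('side','s26.png',195,120,285,200,8)"
```

```text
[541.47481121 -88.28863835  22.        ] [-51.74914474  -0.96274343]
[76.10008359 41.30355253]
[-73.85707361  42.2114013 ]
[ 78.49803349 -46.08626027]
[-71.69618018 -42.90437071]
time: 31.25
ee_pos: [652.2, -68.0, 43.0]
ft_force: [0.2, 0.5, -1.1]
gripper_width: 26.3
t 31.25 tool delta now mm [0.8 1.  3. ] turn -0.07 case pos [60.8 -1. ] z 43.0 F [ 0.2  0.5 -1.1] w 26.3 |after turn:
  aft 0.8 1.0 3.0
```

View pics/s26.png

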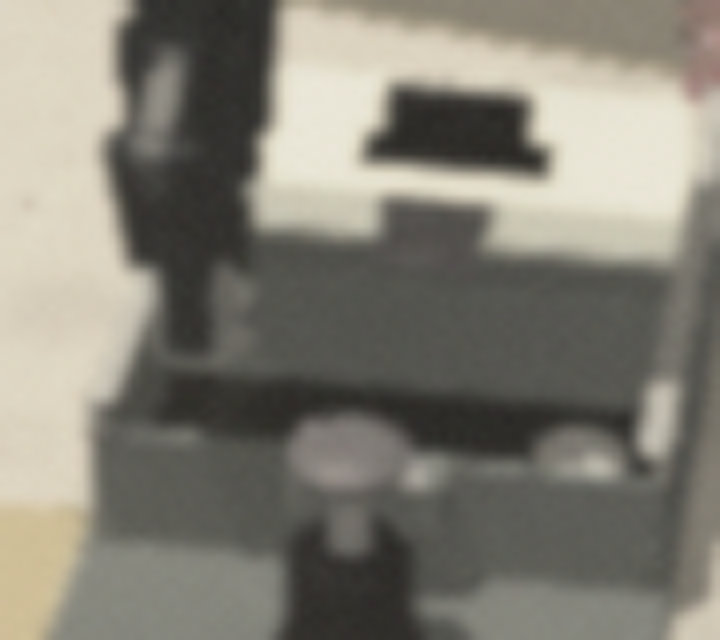

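```bash
python3 -m creep '0.004 0.004 0.015 0;0 0 0.015 0;0 0 0.005 0;0 0 0 0;0 0 0 0;0 0 0 0'|grep -v ori;python3 -m creep '0 0 0.004 0;0 0 0 0;0 0 0 0;0 0 0 0'|grep -v ori; python3 -c "
from h import *
go(*c2w(56,3),1.5)"
```

```text
time: 31.8
ee_pos: [648.0, -65.4, 9.5]
ft_force: [-0.9, 0.0, 1.1]
gripper_width: 26.4
time: 32.13
ee_pos: [647.8, -65.1, 4.8]
ft_force: [-0.4, 1.3, -1.1]
gripper_width: 26.4
t 32.13 tool delta now mm [1.  0.3 3.3] turn -0.1 case pos [57.   2.7] z 4.8 F [-0.4  1.3 -1.1] w 26.4 |after turn:
  aft 1.0 0.3 3.3
```

```bash
python3 -m creep '0 0 0.002 0;0 0 0 0;0 0 0 0'|grep -v ori; python3 -m creep '0 0 0.001 0;0 0 0 0;0 0 0 0'|grep -v ori;python3 -m creep '0 0 0.001 0;0 0 0 0;0 0 0 0'|grep -v ori
```

```text
time: 32.38
ee_pos: [647.6, -65.0, 2.5]
ft_force: [0.4, 0.1, -0.7]
gripper_width: 26.7
time: 32.63
ee_pos: [647.6, -65.1, 1.5]
ft_force: [0.9, 0.4, -0.6]
gripper_width: 26.4
time: 32.88
ee_pos: [647.8, -65.1, 0.8]
ft_force: [0.8, 0.4, 0.7]
gripper_width: 26.4
```

```bash
python3 -m creep '0 0 0 0;0 0 0 0;0 0 0 0;0 0 0 0' -0.2|grep -v ori; python3 -m creep '0 0 -0.01 0;0 0 -0.02 0;0 0 -0.03 0;0 0 -0.03 0;0 0 -0.03 0;0 0.03 0 0;0 0.04 0 0;0 0.04 0 0;0 0.04 0 0;0 0.04 0 0'|grep -v ori; python3 -c "
from h import *
im=crop('side','s27.png',170,100,300,240,4.2);im=crop('top','t27.png',130,110,355,280,3.4)
go(608.5,183,120)"
```

```text
time: 33.22
ee_pos: [647.7, -65.0, 0.6]
ft_force: [-0.0, -0.8, 0.2]
gripper_width: 34.4
time: 34.05
ee_pos: [613.4, 123.4, 121.8]
ft_force: [-0.3, 0.6, -0.2]
gripper_width: 34.2
t 34.15 tool delta now mm [-6.7 55.1  1.7] turn 0.32 case pos [ 56.8 198.7] z 121.6 F [ 0.6 -0.3  0.2] w 34.3 |after turn:
  aft -6.4 55.1 1.6
```

View pics/s27.png

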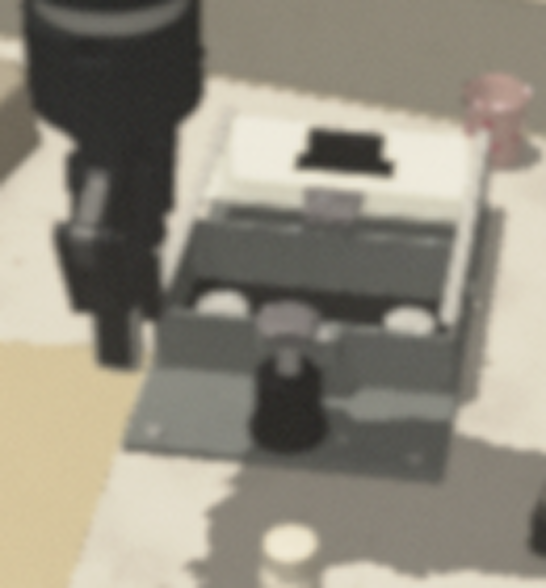

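View pics/t27.png

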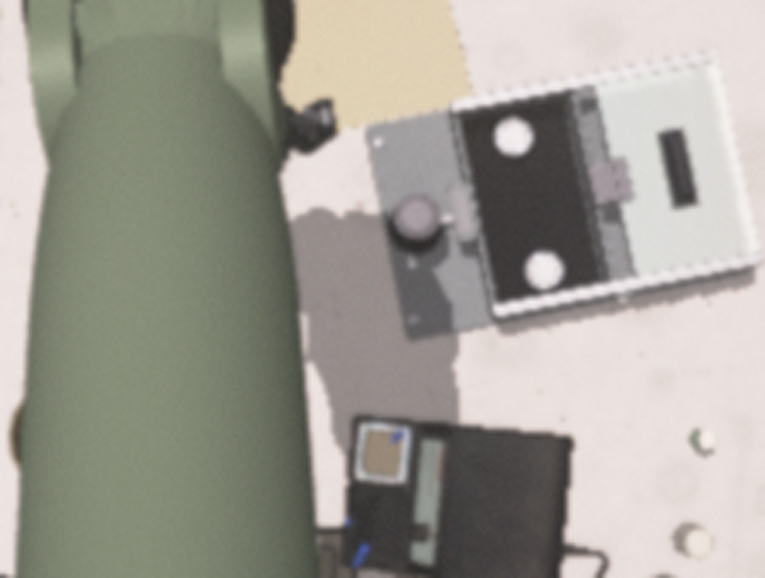

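```bash
python3 -m creep '-0.003 0.028 0 0.3;-0.003 0.028 0 0;0 0 0.03 0;0 0 0.03 0;0 0 0.03 0;0 0 0 0;0 0 0 0;0 0 0 0' 0|grep -v ori; python3 -c "
from h import *
go(608.5,182.5,-7)
im=crop('side','s28.png',160,190,230,260,8)"
```

```text
time: 34.82
ee_pos: [611.0, 177.8, 32.4]
ft_force: [0.9, -0.4, 1.0]
gripper_width: 42.7
t 34.82 tool delta now mm [ 1.7  5.  39.4] turn -0.44 case pos [ 64.7 248.2] z 32.4 F [ 0.9 -0.4  1. ] w 42.7 |after turn:
  aft 1.6 5.1 39.4
```

View pics/s28.png

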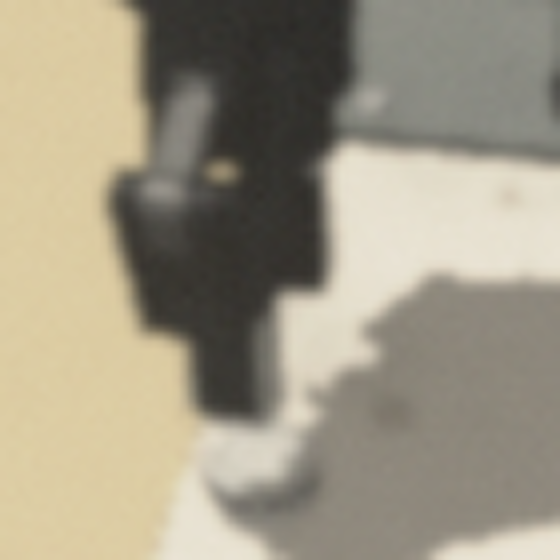

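```bash
python3 -m creep '0.002 0.005 0 -0.3;0 0 0.012 0;0 0 0.015 0;0 0 0.004 0;0 0 0 0;0 0 0 0'|grep -v ori; python3 -c "
from h import *
go(608.5,182.5,-7)
im=crop('side','s29.png',160,190,230,260,8)"
```

```text
time: 35.37
ee_pos: [606.8, 182.7, -0.4]
ft_force: [0.5, -0.6, -0.0]
gripper_width: 42.7
t 35.37 tool delta now mm [-1.7 -0.5  6.6] turn -0.1 case pos [ 61.4 253.8] z -0.4 F [ 0.5 -0.6 -0. ] w 42.7 |after turn:
  aft -1.7 -0.5 6.6
```

View pics/s29.png

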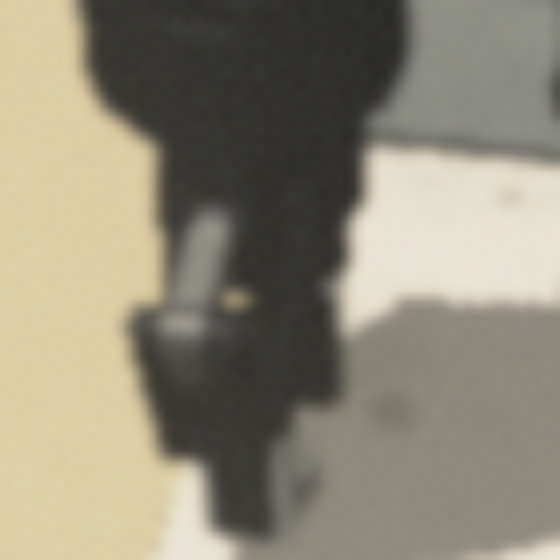

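```bash
python3 -m creep '-0.001 -0.0005 0.003 0;0 0 0.0035 0;0 0 0 0;0 0 0 0'|grep -v ori; python3 -m creep '0 0 0 0;0 0 0 0;0 0 0 0;0 0 0 0;0 0 0 0' -1 30|grep -v ori;python3 -m creep '0 0 -0.01 0;0 0 -0.02 0;0 0 -0.03 0;0 0 -0.03 0;0 0 -0.03 0;0 0 0 0;0 0 0 0'|grep -v ori;  python3 -c "
from h import *
go(*c2w(24,-5),110)"
```

```text
time: 35.75
ee_pos: [607.9, 182.3, -7.0]
ft_force: [-0.4, 0.5, -0.8]
gripper_width: 42.6
time: 36.17
ee_pos: [608.3, 182.4, -6.6]
ft_force: [-0.1, -0.7, 2.5]
gripper_width: 26.6
time: 36.75
ee_pos: [609.7, 182.7, 116.0]
ft_force: [-1.0, -0.1, -1.5]
gripper_width: 26.6
t 36.75 tool delta now mm [  39.9 -258.3    5.8] turn -0.1 case pos [ 64.3 253.2] z 116.0 F [-1.  -0.1 -1.5] w 26.6 |after turn:
  aft 40.3 -258.2 6.0
```

```bash
python3 -m creep '0.004 -0.03 0 0;0.006 -0.038 0 0;0.006 -0.038 0 0;0.006 -0.038 0 0;0.006 -0.038 0 0;0.005 -0.038 0 0;0.004 -0.038 0 0;0 0 0 0;0 0 0 0;0 0 0 0'|grep -v ori; python3 -m creep '0 0 0.02 0;0 0 0.02 0;0 0 0 0;0 0 0 0'|grep -v ori; python3 -c "
from h import *
go(*c2w(27,-6),40)"
```

```text
time: 37.58
ee_pos: [616.6, -77.9, 111.9]
ft_force: [0.0, -0.1, -0.5]
gripper_width: 26.6
time: 37.92
ee_pos: [616.1, -76.2, 71.8]
ft_force: [-0.1, 0.1, 0.8]
gripper_width: 26.2
t 37.92 tool delta now mm [-3.3 -3.6 31.8] turn 0.02 case pos [23.8 -2.5] z 71.8 F [-0.1  0.1  0.8] w 26.2 |after turn:
  aft -3.2 -3.5 31.8
```

```bash
python3 -m creep '-0.003 -0.0035 0.015 0;0 0 0.02 0;0 0 0.015 0;0 0 0.006 0;0 0 0 0;0 0 0 0;0 0 0 0'|grep -v ori; python3 -c "
from h import *
go(*c2w(27,-6),1.5)
im=crop('side','s30.png',195,120,285,200,8)"
```

```text
time: 38.5
ee_pos: [622.4, -81.0, 18.6]
ft_force: [-0.4, -0.2, 0.1]
gripper_width: 26.6
t 38.5 tool delta now mm [ 2.2  2.4 17.1] turn -0.08 case pos [29.2 -8.4] z 18.6 F [-0.4 -0.2  0.1] w 26.6 |after turn:
  aft 2.2 2.4 17.1
```

View pics/s30.png

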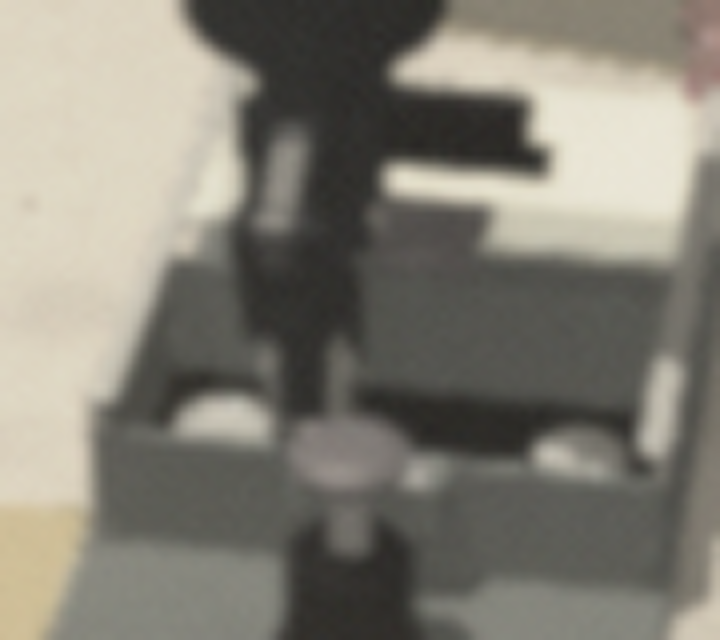

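```bash
python3 -m creep '0.004 0.001 0.002 0;0 0 0.008 0;0 0 0.003 0;0 0 0 0;0 0 0 0'|grep -v ori;python3 -m creep '0 0 0.002 0;0 0 0 0;0 0 0 0'|grep -v ori; python3 -m creep '0 0 0.001 0;0 0 0 0;0 0 0 0'|grep -v ori;  python3 -c "
from h import *
go(*c2w(27,-6),1.2)"
```

```text
time: 38.97
ee_pos: [618.8, -81.3, 5.1]
ft_force: [1.3, 0.2, 4.4]
gripper_width: 26.0
time: 39.22
ee_pos: [619.0, -81.4, 4.5]
ft_force: [-1.9, 1.2, 14.6]
gripper_width: 26.2
time: 39.47
ee_pos: [619.1, -81.5, 4.3]
ft_force: [-2.8, 2.1, 20.2]
gripper_width: 26.3
t 39.47 tool delta now mm [-1.1  2.3  3.1] turn -0.12 case pos [25.9 -8.3] z 4.3 F [-2.8  2.1 20.2] w 26.3 |after turn:
  aft -1.1 2.3 3.1
```

```bash
python3 -m creep '0 0 -0.01 0;0 0 -0.02 0;0 0 -0.03 0;0 0 0 7;0 0 0 7;0 0 0 7;0 0 0 7;0 0 0 7;0 0 0 7;0 0 0 7'|grep -v ori;python3 -m creep '0 0 0 7;0 0 0 7;0 0 0 7;0 0 0 7;0 0 0 7;0 0 0 6;0 0 0 0;0 0 0 0'|grep -v ori;   python3 -c "
from h import *
go(*c2w(4,0),20,100.4)"
```

```text
time: 40.3
ee_pos: [616.6, -80.7, 60.6]
ft_force: [0.5, 0.1, 0.7]
gripper_width: 26.2
time: 40.97
ee_pos: [616.8, -80.7, 60.7]
ft_force: [0.1, -0.3, -0.2]
gripper_width: 26.2
t 40.97 tool delta now mm [  7.1 -19.6  40.7] turn 0.04 case pos [23.7 -7.1] z 60.7 F [ 0.1 -0.3 -0.2] w 26.2 |after turn:
  aft 7.1 -19.7 40.7
```

```bash
python3 -m creep '0.007 -0.02 0 0;0 0 0.015 0;0 0 0.02 0;0 0 0 0;0 0 0 0;0 0 0 0'|grep -v ori;   python3 -c "
from h import *
go(*c2w(4,0),1.2,100.4)
im=crop('side','s31.png',195,120,285,200,8);im=crop('top','t31.png',230,120,360,220,6)"
```

```text
time: 41.47
ee_pos: [596.6, -77.6, 26.7]
ft_force: [0.9, 0.7, 0.1]
gripper_width: 26.4
t 41.47 tool delta now mm [ 0.4 -0.4 25.5] turn -0.05 case pos [ 4.4 -0.4] z 26.7 F [0.9 0.7 0.1] w 26.4 |after turn:
  aft 0.4 -0.4 25.5
```

View pics/s31.png

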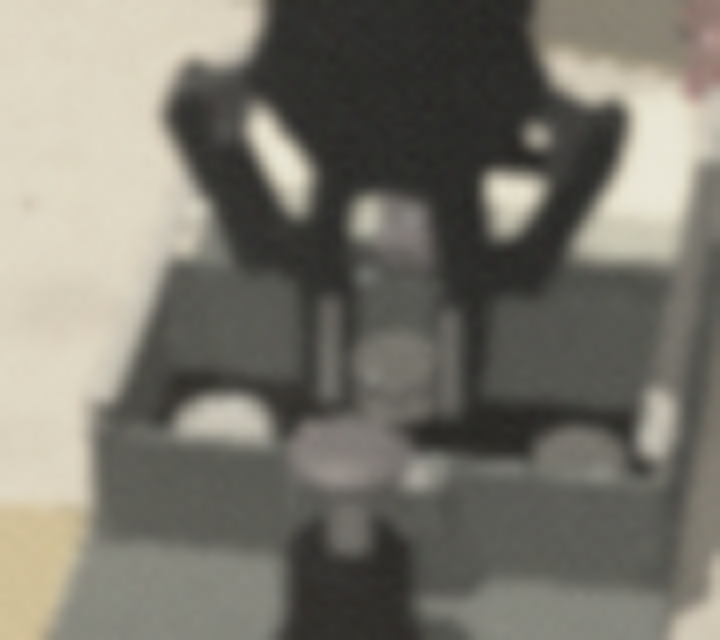

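View pics/t31.png

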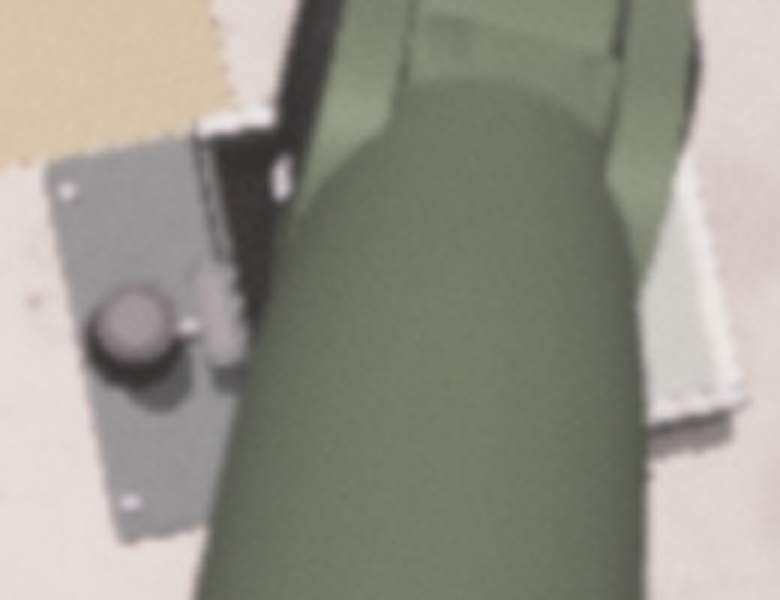

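```bash
python3 -m creep '0 0 0.01 0;0 0 0.01 0;0 0 0 0;0 0 0 0'|grep -v ori;python3 -m creep '0 0 0.003 0;0 0 0 0;0 0 0 0'|grep -v ori;python3 -m creep '0 0 0.001 0;0 0 0 0;0 0 0 0'|grep -v ori; python3 -m creep '0 0 0.001 0;0 0 0 0;0 0 0 0'|grep -v ori
```

```text
time: 41.9
ee_pos: [595.2, -77.2, 5.0]
ft_force: [-0.2, 0.5, -0.2]
gripper_width: 26.3
time: 42.15
ee_pos: [596.3, -77.4, 3.1]
ft_force: [0.3, -0.2, -0.6]
gripper_width: 26.5
time: 42.4
ee_pos: [596.3, -77.5, 2.3]
ft_force: [-0.4, 0.6, -0.2]
gripper_width: 27.0
time: 42.65
ee_pos: [596.5, -77.5, 1.4]
ft_force: [0.3, 0.6, 1.6]
gripper_width: 26.3
```

```bash
python3 -m creep '0 0 0 0;0 0 0 0;0 0 0 0;0 0 0 0' -0.22|grep -v ori; python3 -m creep '0 0 -0.01 0;0 0 -0.02 0;0 0 -0.03 0;0 0 -0.03 0;0 0 -0.03 0;0.035 0 0 0;0.04 0 0 0;0.04 0 0 0;0.04 0 0 0;0.04 0 0 0'|grep -v ori; python3 -c "
from h import *
im=crop('side','s32.png',170,100,300,240,4.2);im=crop('top','t32.png',130,110,355,280,3.4)"
```

```text
time: 42.98
ee_pos: [596.1, -77.4, 1.0]
ft_force: [-0.2, 0.2, -0.2]
gripper_width: 33.3
time: 43.82
ee_pos: [561.0, 115.9, 122.2]
ft_force: [0.4, 0.9, -0.4]
gripper_width: 33.4
```

View pics/s32.png

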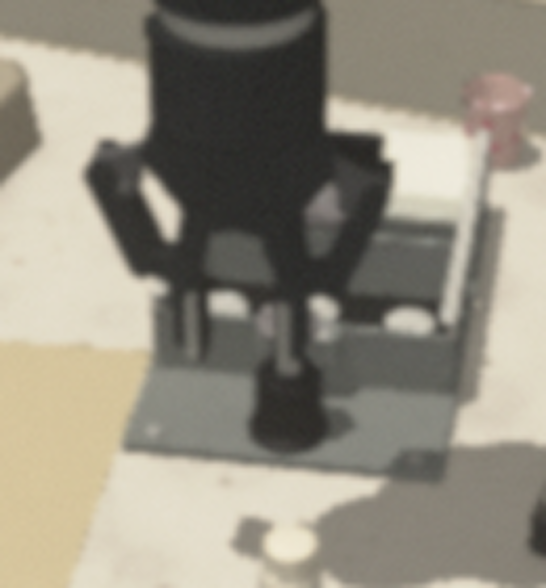

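View pics/t32.png

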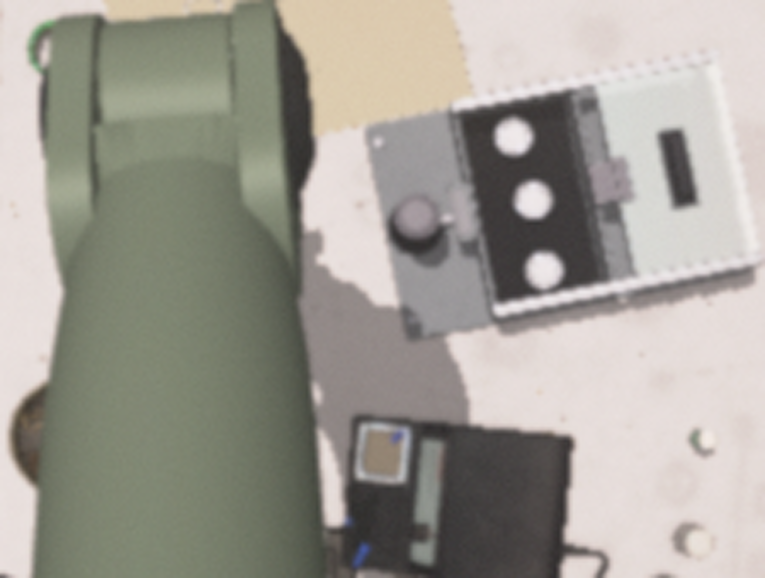

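```bash
python3 -m creep '0 0 0 -7.1;0 0 0 -7.1;0 0 0 -7.1;0 0 0 -7.1;0 0 0 -7.1;0 0 0 -7.1;0 0 0 -7.1;0 0 0 -7.1;0 0 0 -7.1;0 0 0 -7.1'|grep -v ori; python3 -m creep '0 0 0 -7.1;0 0 0 -7.1;0 0 0 -5;0 0 0 0;0 0 0 0' -0.2|grep -v ori;  python3 -c "
from h import *
go(611.6,-187.3,120,190.7)"
```

```text
time: 44.75
ee_pos: [561.6, 113.8, 121.8]
ft_force: [-0.2, 0.2, -1.0]
gripper_width: 33.5
time: 45.17
ee_pos: [561.6, 113.9, 121.7]
ft_force: [0.3, -0.4, -0.3]
gripper_width: 34.5
t 45.17 tool delta now mm [   4.9 -305.3    1.7] turn -0.37 case pos [  4.6 194.3] z 121.7 F [ 0.3 -0.4 -0.3] w 34.5 |after turn:
  aft 6.8 -305.3 1.7
```

```bash
python3 -m creep '0 -0.035 0 -0.4;0 -0.035 0 0;0 -0.035 0 0;0 -0.035 0 0;0 -0.035 0 0;0 -0.035 0 0;0.007 -0.035 0 0;0 -0.035 0 0;0 -0.025 0 0;0 0 0 0'|grep -v ori; python3 -m creep '0 0 0 0;0 0 0 0;0 0 0 0'|grep -v ori;  python3 -c "
from h import *
go(611.6,-187.3,56,190.7)"
```

```text
time: 46.0
ee_pos: [612.8, -192.4, 121.4]
ft_force: [-0.2, -0.1, 0.5]
gripper_width: 33.8
time: 46.25
ee_pos: [611.6, -185.3, 121.1]
ft_force: [-0.7, -0.2, 1.0]
gripper_width: 34.1
t 46.25 tool delta now mm [ 0.3 -2.  65.1] turn 0.22 case pos [  -0.3 -109. ] z 121.1 F [-0.7 -0.2  1. ] w 34.1 |after turn:
  aft 0.3 -2.0 65.1
```

```bash
python3 -m creep '0 -0.001 0.02 0.2;0 0 0.02 0;0 0 0.015 0;0 0 0.009 0;0 0 0 0;0 0 0 0;0 0 0 0'|grep -v ori; python3 -m creep '0 0 0 0;0 0 0 0;0 0 0 0;0 0 0 0;0 0 0 0' -1 40|grep -v ori;  python3 -c "
from h import *
go(611.6,-187.3,56,190.7)
im=crop('side','s33.png',195,100,300,200,6)"
```

```text
time: 46.83
ee_pos: [612.9, -187.3, 58.2]
ft_force: [0.4, 0.2, 0.7]
gripper_width: 34.2
time: 47.25
ee_pos: [612.8, -186.9, 58.5]
ft_force: [-0.9, 2.8, 5.1]
gripper_width: 10.3
t 47.25 tool delta now mm [ 1.3 -0.1  2.5] turn 0.02 case pos [   0.6 -110.9] z 58.5 F [-0.9  2.8  5.1] w 10.3 |after turn:
  aft 1.3 -0.1 2.5
```

View pics/s33.png

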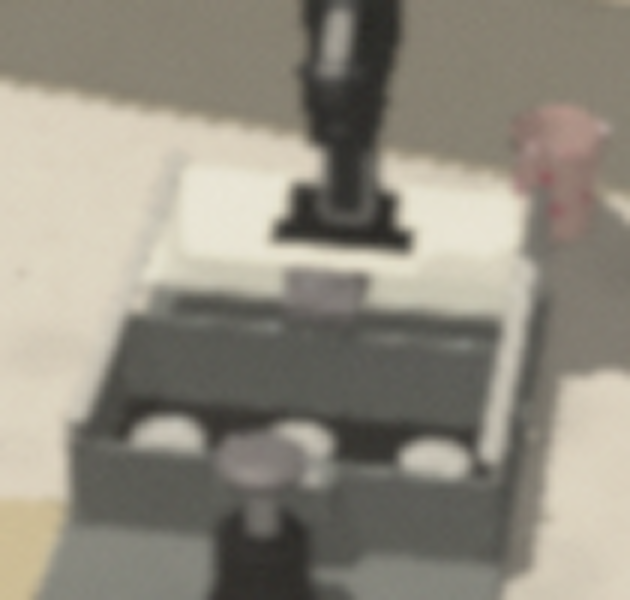

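```bash
python3 -m creep '0 0.005 0 0;0 0.01 0 0;0 0.012 0 0;0 0.012 0 0;0 0.012 0 0;0 0.012 0 0;0 0.012 0 0;0 0.012 0 0;0 0.008 0 0;0 0 0 0'|grep -v ori; python3 -m creep '0 0 0 0;0 0 0 0'|grep -v ori;  python3 -c "
from h import *
go(*c2w(0,-1),58,190.7)"
```

```text
time: 48.13
ee_pos: [594.7, -92.3, 58.5]
ft_force: [-1.4, 2.0, 8.4]
gripper_width: 10.2
time: 48.3
ee_pos: [594.9, -93.1, 58.4]
ft_force: [-0.9, 1.9, 8.9]
gripper_width: 10.3
t 48.3 tool delta now mm [-0.2 14.3  0.4] turn 0.05 case pos [ -0.1 -15.3] z 58.4 F [-0.9  1.9  8.9] w 10.3 |after turn:
  aft -0.2 14.3 0.4
```

```bash
python3 -m creep '0 0.003 -0.001 0;0 0.003 0 0;0 0.002 0 0;0 0 0 0;0 0 0 0'|grep -v ori; python3 -m creep '0 0.002 0 0;0 0.002 0 0;0 0 0 0;0 0 0 0'|grep -v ori;python3 -m creep '0 0.002 0 0;0 0 0 0;0 0 0 0'|grep -v ori;   python3 -c "
from h import *
go(*c2w(0,-1),58,190.7)"
```

```text
time: 48.72
ee_pos: [593.9, -88.0, 58.6]
ft_force: [2.2, -5.4, 0.5]
gripper_width: 10.2
time: 49.05
ee_pos: [593.4, -85.3, 58.6]
ft_force: [2.5, -9.0, -0.6]
gripper_width: 10.5
time: 49.3
ee_pos: [592.3, -80.0, 58.5]
ft_force: [1.7, -0.4, 2.6]
gripper_width: 10.3
t 49.3 tool delta now mm [-0.2  1.   0.5] turn 0.01 case pos [-0.2 -2. ] z 58.5 F [ 1.7 -0.4  2.6] w 10.3 |after turn:
  aft -0.2 1.0 0.5
```

```bash
python3 -m creep '0 0.002 0 0;0 0 0 0;0 0 0 0'|grep -v ori; python3 -m creep '0 0.002 0 0;0 0 0 0;0 0 0 0'|grep -v ori;python3 -m creep '0 0.002 0 0;0 0 0 0;0 0 0 0'|grep -v ori;   python3 -c "
from h import *
go(*c2w(0,-1),58,190.7)
im=crop('side','s34.png',195,100,300,200,6);im=crop('top','t34.png',130,110,355,280,3.4)"
```

```text
time: 49.55
ee_pos: [592.1, -78.8, 58.5]
ft_force: [2.3, -3.3, 1.9]
gripper_width: 10.3
time: 49.8
ee_pos: [592.1, -78.7, 58.5]
ft_force: [2.7, -8.5, 2.0]
gripper_width: 10.3
time: 50.05
ee_pos: [592.1, -78.7, 58.5]
ft_force: [4.2, -13.7, 0.2]
gripper_width: 10.7
t 50.05 tool delta now mm [-0.2 -0.3  0.5] turn -0.13 case pos [-0.2 -0.7] z 58.5 F [  4.2 -13.7   0.2] w 10.7 |after turn:
  aft -0.2 -0.3 0.5
```

View pics/s34.png

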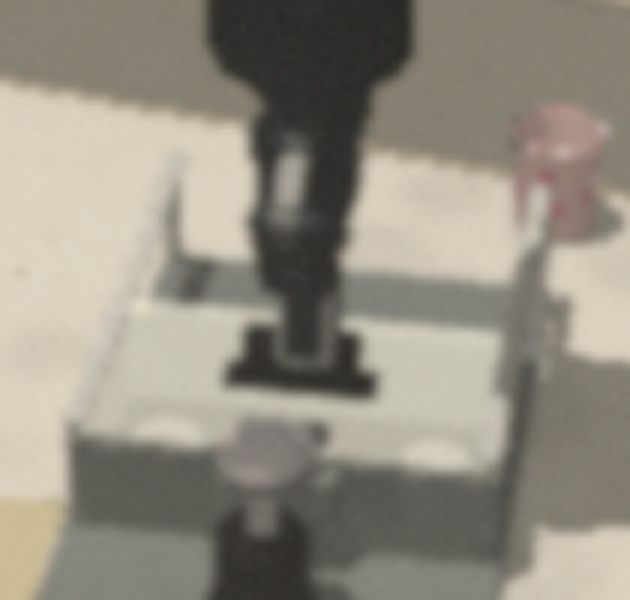

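```bash
python3 -m creep '0 -0.003 0 0;0 0 0 0;0 0 0 0'|grep -v ori; python3 -m creep '0 0 0 0;0 0 0 0;0 0 0 0;0 0 0 0' -0.2|grep -v ori;python3 -m creep '0 0 -0.01 0;0 0 -0.02 0;0 0 -0.03 0;0 0 -0.03 0;0 0 0 0;0 0 0 0'|grep -v ori;   python3 -c "
from h import *
go(575.7+1.5,11.5,110,190.7)
im=crop('side','s35.png',195,100,300,200,6)"
```

```text
time: 50.4
ee_pos: [592.1, -78.8, 58.5]
ft_force: [2.2, -7.4, 2.6]
gripper_width: 10.4
time: 50.73
ee_pos: [590.2, -76.4, 57.4]
ft_force: [0.1, -0.4, 0.2]
gripper_width: 34.0
time: 51.23
ee_pos: [592.9, -77.5, 150.8]
ft_force: [0.3, -0.2, -0.9]
gripper_width: 34.4
t 51.23 tool delta now mm [-0.9 90.5 40.7] turn 0.01 case pos [0.8 0.3] z 150.8 F [ 0.3 -0.2 -0.9] w 34.4 |after turn:
  aft -1.1 90.4 40.8
```

View pics/s35.png

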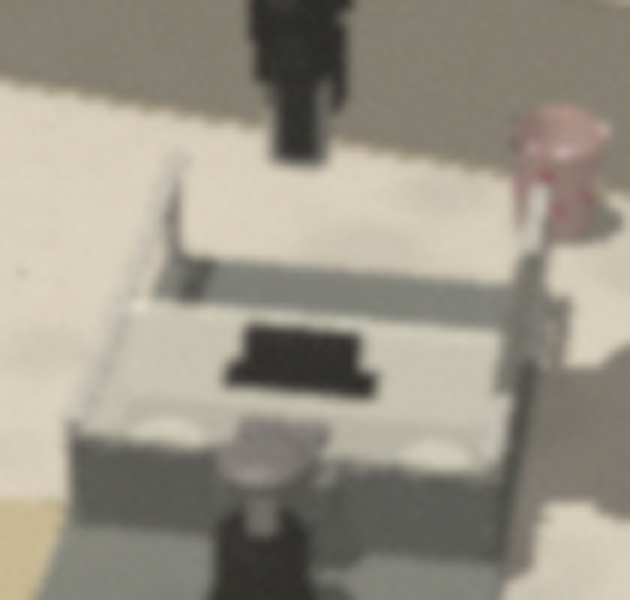

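```bash
python3 -m creep '0 0.03 0 0;0 0.03 0 0;0 0.03 0.02 0;0 0 0.02 0;0 0 0 0;0 0 0 0;0 0 0 0' -1 40|grep -v ori; python3 -c "
from h import *
go(576.5,11.5,90,190.7)
im=crop('side','s36.png',195,120,285,200,8)"
```

```text
time: 51.87
ee_pos: [574.6, 10.5, 108.2]
ft_force: [-0.0, -1.2, 0.4]
gripper_width: -0.2
t 51.87 tool delta now mm [-2.   0.6 18.2] turn -0.04 case pos [-1.3 90.2] z 108.2 F [-0.  -1.2  0.4] w -0.2 |after turn:
  aft -2.0 0.6 18.2
```

View pics/s36.png

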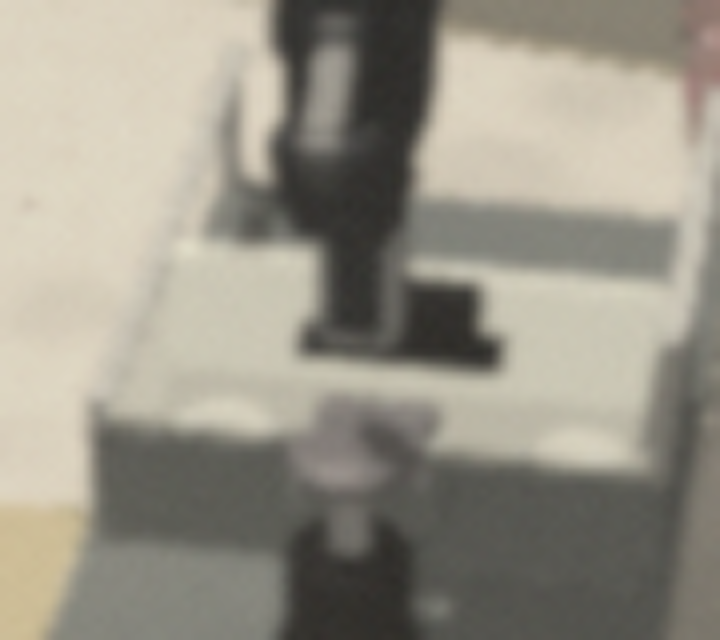

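```bash
python3 -m creep '-0.002 0.001 0.012 0;0 0 0.013 0;0 0 0 0;0 0 0 0'|grep -v ori; for i in 1; do python3 -m creep '0 0 0.003 0;0 0 0 0'|grep -v ori; done; python3 -m creep '0 0 0.003 0;0 0 0 0'|grep -v ori;python3 -m creep '0 0 0.003 0;0 0 0 0'|grep -v ori; python3 -c "
from h import *
go(576.5,11.5,60,190.7)
im=crop('side','s37.png',195,120,285,200,8)"
```

```text
time: 52.25
ee_pos: [576.0, 12.0, 82.6]
ft_force: [0.9, 0.8, 0.4]
gripper_width: 0.1
time: 52.42
ee_pos: [576.8, 12.2, 80.3]
ft_force: [-1.3, 0.6, -0.5]
gripper_width: 0.0
time: 52.58
ee_pos: [576.5, 12.3, 77.1]
ft_force: [-0.6, 0.2, -0.0]
gripper_width: -0.1
time: 52.75
ee_pos: [576.2, 12.4, 73.8]
ft_force: [-0.4, 0.3, -0.7]
gripper_width: 0.2
t 52.75 tool delta now mm [-0.1 -1.  13.8] turn -0.0 case pos [ 0.6 91.8] z 73.8 F [-0.4  0.3 -0.7] w 0.2 |after turn:
  aft -0.1 -1.0 13.8
```

View pics/s37.png

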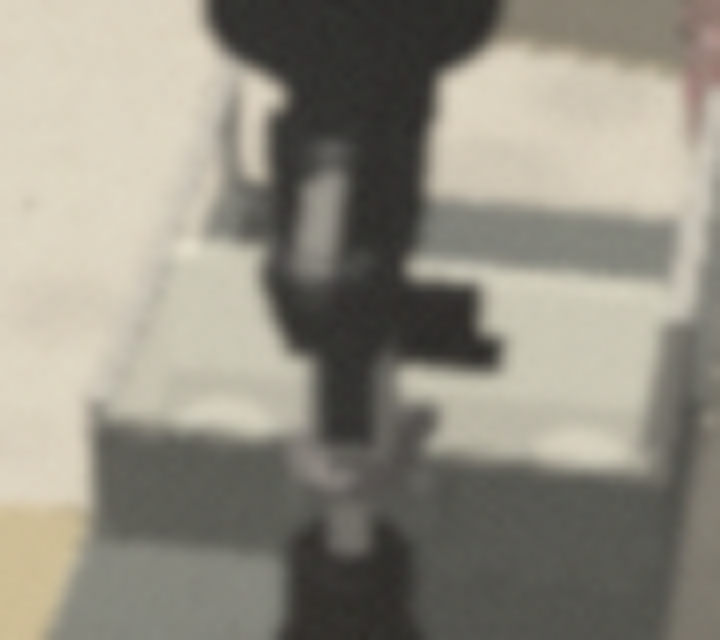

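```bash
for i in 1; do python3 -m creep '0 -0.001 0.002 0;0 0 0 0'|egrep "ee|ft"; done; python3 -m creep '0 0 0.002 0;0 0 0 0'|egrep "ee|ft";python3 -m creep '0 0 0.003 0;0 0 0 0'|egrep "ee|ft"; python3 -m creep '0 0 0.004 0;0 0 0 0'|egrep "ee|ft"
```

```text
ee_pos: [576.8, 11.6, 72.2]
ft_force: [-1.1, 1.8, 3.1]
ee_pos: [576.9, 11.6, 70.2]
ft_force: [-0.6, 0.2, 3.4]
ee_pos: [576.9, 11.5, 67.1]
ft_force: [-0.7, 1.3, 4.6]
ee_pos: [577.0, 11.5, 63.1]
ft_force: [-0.2, 2.1, 6.2]
```

```bash
python3 -m creep '0 0 0.004 0;0 0 0.003 0;0 0 0 0'|egrep "ee|ft"; python3 -m creep '0 0 0.002 0;0 0 0 0;0 0 0 0'|egrep "ee|ft"; python3 -m creep '0 0 0.002 0;0 0 0 0;0 0 0 0'|egrep "ee|ft"; python3 -m creep '0 0 0.001 0;0 0 0 0;0 0 0 0'|egrep "ee|ft"
```

```text
ee_pos: [577.0, 11.5, 56.4]
ft_force: [-1.4, 1.2, 7.4]
ee_pos: [577.1, 11.5, 55.0]
ft_force: [-1.8, 2.1, 8.6]
ee_pos: [577.2, 11.5, 54.8]
ft_force: [-5.7, 1.5, 21.4]
ee_pos: [577.3, 11.5, 54.7]
ft_force: [-8.7, 1.4, 28.6]
```

```bash
python3 -m creep '0 0 -0.008 0;0 0 -0.01 0;0 0 -0.01 0;0 0 0 0;0 0 0 0;0 0 0 0'|egrep "ee|ft"; python3 -m creep '0 0 0.005 0;0 0 0.007 0;0 0 0.007 0;0 0 0.005 0;0 0 0 0;0 0 0 0'|egrep "ee|ft"; python3 -m creep '0 0 0.002 0;0 0 0 0;0 0 0 0;0 0 0 0'|egrep "ee|ft"
```

```text
ee_pos: [575.9, 11.3, 78.3]
ft_force: [0.5, 0.2, 0.7]
ee_pos: [576.7, 11.3, 55.1]
ft_force: [-2.0, -0.1, 7.6]
ee_pos: [576.8, 11.3, 54.8]
ft_force: [-6.0, 1.0, 21.5]
```

```bash
python3 -m creep '0 0 -0.008 0;0 0 -0.01 0;0 0 -0.008 0;0 0 0 0;0 0 0 0;0 0 0 0'|egrep "ee|ft"; python3 -c "
from h import *
im=crop('side','s38.png',195,120,285,200,8)";python3 -m creep '0 0 0.005 0;0 0 0.007 0;0 0 0.007 0;0 0 0.005 0;0 0 0 0;0 0 0 0'|egrep "ee|ft"; python3 -m creep '0 0 0.002 0;0 0 0 0;0 0 0 0;0 0 0 0'|egrep "ee|ft"
```

```text
ee_pos: [575.8, 11.5, 78.1]
ft_force: [-0.4, -0.3, 0.1]
ee_pos: [576.8, 11.4, 55.2]
ft_force: [-1.5, 0.8, 7.5]
ee_pos: [577.0, 11.4, 54.8]
ft_force: [-5.2, -0.6, 20.0]
```

View pics/s38.png

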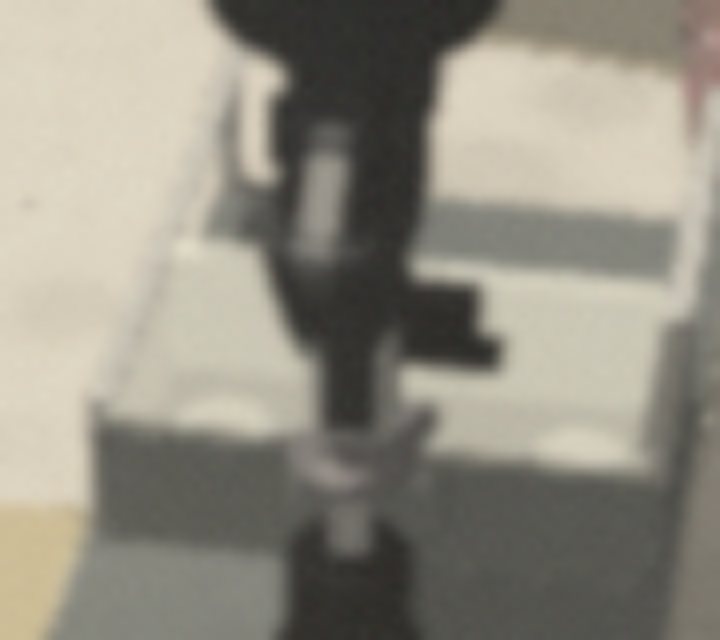

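```bash
python3 -m creep '0 0 -0.008 0;0 0 -0.01 0;0 0 -0.01 0;0 0 -0.03 0;0 0 -0.03 0;0 0 -0.03 0;0 0 -0.03 0;0 0 0 0'|egrep "ee|ft"; python3 -m creep '0.01 0.035 0 0;0.02 0.035 0 0;0.02 0.035 0 0;0.02 0.035 0 0;0.02 0.035 0 0;0.02 0.035 0 0;0.02 0.035 0 0;0.02 0.035 0 0;0.02 0.035 0 0;0.02 0.035 0 0'|egrep "ee|ft"; python3 -m creep '0.02 0.035 0 0;0.02 0.035 0 0;0.02 0.035 0 0;0.02 0.035 0 0;0.02 0.035 0 0;0 0 0 0;0 0 0 0'|egrep "tim|ee|ft"; python3 -c "
from h import *
im=crop('side','s39.png',160,100,300,290,3.1);im=crop('top','t39.png',125,110,355,295,3.2)"
```

```text
ee_pos: [579.8, 11.1, 206.8]
ft_force: [1.3, -0.4, 1.2]
ee_pos: [323.0, 320.9, 200.4]
ft_force: [1.1, 1.0, 0.4]
time: 59.27
ee_pos: [192.4, 474.1, 200.1]
ft_force: [0.6, -0.2, -0.3]
```

View pics/s39.png

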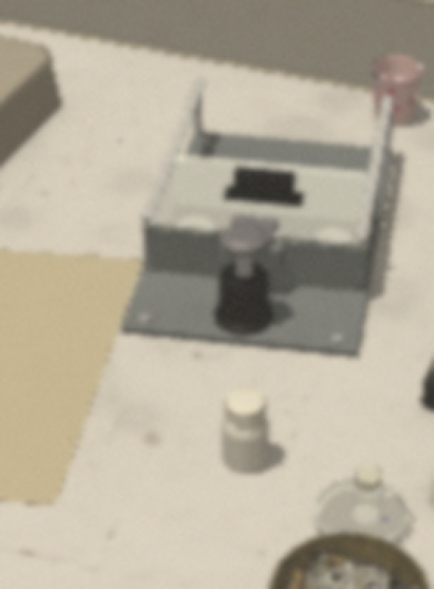

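View pics/t39.png

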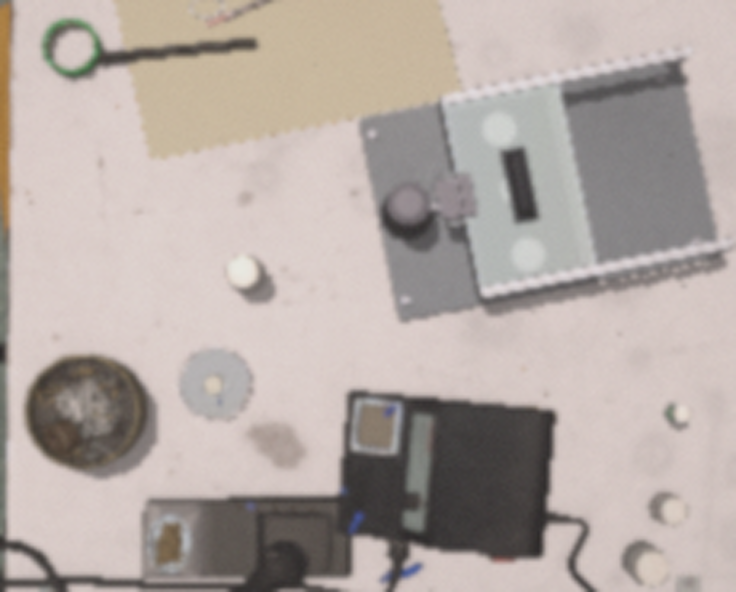

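```bash
python3 -c "
from h import *
p=onz('top',(125+519/3.2-.4,110+184/3.2-.4),75);print('grip',w2c(p))
p=onz('top',(125+409/3.2-.4,110+205/3.2-.4),82);print('plunger',w2c(p))
im=cv2.imread('pics/raw_t39.png');cv2.imwrite('pics/t39f.png',cv2.resize(im[:300,110:420],None,fx=2.0*1.25,fy=2.0,interpolation=cv2.INTER_CUBIC) if 0 else cv2.resize(im[:300,110:420],None,fx=2,fy=2,interpolation=cv2.INTER_CUBIC))"
```

```text
grip [-0.33567971  1.60568736]
plunger [-1.34812449 89.81149633]
```

View pics/t39f.png

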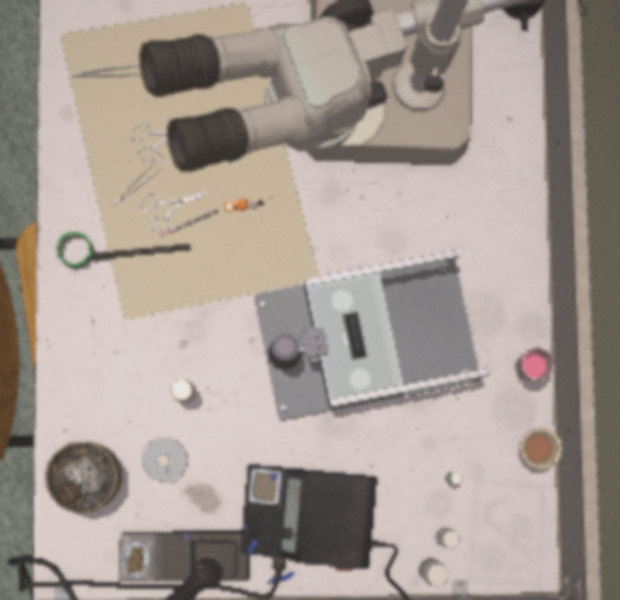

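No tins are left on the bench. The grip rib reads y = 1.6 mm in case axes (home, within calibration) and the plunger is up, so I am handing in.

```bash
python3 -c "
from workcell import manip
print(manip.finish_job(), manip.state()['time'])"
```

```text
the job is handed in; nothing more can be done
the job is handed in; nothing more can be done
```

The job is done and handed in at about 59 s; the system gives no verdict.

- **Case and contents:** I slid the cover open to its stop and stood the spent vial upright in the dish. Three tins were on the bench (no fourth in any picture), and all three are now lid up on the case floor. One had been knocked about 4 cm aside, so I measured its position again before picking it up.
- **Cover:** I pushed it home. The push peaked at about 9 N, dropped sharply, and the cover then met a hard stop. I took that as the tab clicking down, since I did not read the tab itself.
- **Pump:** I gave three strokes. Each reached the stop (force rising to 20–29 N at the same height), and each time I raised the gripper clear so the plunger could spring back up.

**Last checks:** The final pictures show the cover home, the vial centred in the dish, the plunger up and no tins on the bench. The bottle and green vial look where they were. The outer two tins show through the cover; the middle one is hidden under the grip, but it was seen on the floor before closing.

**What disagreed:**
- The fingertips sat about 10 mm behind the reported TCP instead of 17 mm ahead of it. My first grasp at the cover's grip therefore closed on air, and I worked from measured heights after that.
- While placing tins in the middle and right-of-middle of the case, the gripper touched something outside the tin, probably the ledge or the tab, with up to 20 N. I lifted off and moved one tin to another spot; I placed the other with the jaws turned 90°.

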